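# Find the full kit box, clamp it in the strapping nest, clear the empties

## Task

One of these identical closed puzzle-kit boxes is full and the others are empty: lift them to feel which is the heavy one. Lay the full box lengthwise in the strapping nest, up against the end stops so that its end alone holds the switch lever down when you let go, then swing the hold-down bar over it until the bar rests fully down in its catch. Lay all the empty boxes flat on the floor of the grey tray, side by side, and leave the other things on the table alone.

Things in the scene. Friction and masses are not known exactly. Their poses are not given: they have to be found in the camera images.
- box_p: one of the identical closed white-sleeved cardboard boxes, 90 mm long (its x) by 50 by 50 mm, lying on a long side (which of the four does not matter); origin at its centre. Some are absent. Of those present exactly one is full (about 0.34 to 0.43 kg), the others empty (about 0.08 to 0.1 kg); they look the same, which is which must be felt by lifting
- box_q: one of the identical closed white-sleeved cardboard boxes, 90 mm long (its x) by 50 by 50 mm, lying on a long side (which of the four does not matter); origin at its centre. Some are absent. Of those present exactly one is full (about 0.34 to 0.43 kg), the others empty (about 0.08 to 0.1 kg); they look the same, which is which must be felt by lifting
- box_r: one of the identical closed white-sleeved cardboard boxes, 90 mm long (its x) by 50 by 50 mm, lying on a long side (which of the four does not matter); origin at its centre. Some are absent. Of those present exactly one is full (about 0.34 to 0.43 kg), the others empty (about 0.08 to 0.1 kg); they look the same, which is which must be felt by lifting
- box_u: one of the identical closed white-sleeved cardboard boxes, 90 mm long (its x) by 50 by 50 mm, lying on a long side (which of the four does not matter); origin at its centre. Some are absent. Of those present exactly one is full (about 0.34 to 0.43 kg), the others empty (about 0.08 to 0.1 kg); they look the same, which is which must be felt by lifting
- box_v: one of the identical closed white-sleeved cardboard boxes, 90 mm long (its x) by 50 by 50 mm, lying on a long side (which of the four does not matter); origin at its centre. Some are absent. Of those present exactly one is full (about 0.34 to 0.43 kg), the others empty (about 0.08 to 0.1 kg); they look the same, which is which must be felt by lifting
- nest: strapping nest, fixed, on a grey plate 205 x 96 x 5 mm; origin: centre of its underside. x runs along the box's length to the bar's hinge (end far from the robot). The box lies on two black runners, tops 15 mm above the table, between side lips (inner faces at y = +-31 mm, tops 8 mm above the runners, x = -47 to 47 mm); a box's sides are open to the fingers above the lips
- seat (a point): the point on the nest where the box's centre belongs, 25 mm above the tops of the runners; axes as the nest's. A box here is 6 mm off the end stops with its far end on the roller; flush against the stops is right too
- stops (a point): midpoint of the inner faces of the nest's two end stops, at the height of the runners' tops, 51 mm along the nest's x from the seat; the stops rise 20 mm above the runners. At the other end two low keepers (inner faces 57 mm from the seat along -x, 6 mm above the runners) leave the box 18 mm of play
- catch (a point): on the nest, where the middle line of the bar's tip end rests: in a fork-shaped steel catch 27 mm wide, 12 mm thick, 80 mm high, 75 mm from the seat along -x. A hinge yoke 27 x 14 x 85 mm high stands likewise at +75 mm
- switch (a joint): the nest's switch: sprung lever hinged low behind the stops, at the nest's x = 62 mm, with a white roller (8 mm diameter) at x = about 30 mm between the runners. 0 rad = released (roller stands 11 mm above the runners), about 0.34 = held down by a box lying on the runners; switches at 0.25. It needs 1.2 N: the full box's weight trips it, an empty box stays propped up on the roller
- bar (a joint): hold-down steel bar, 12 mm wide, 10 mm thick, stiff hinge (stays where left; about 1.5 N at 80 mm from the hinge moves it), swinging in the nest's x-z plane. 0 rad = closed: level along the nest's -x, underside 4 mm above the box's top, tip in the catch. Positive = raised: 1.57 upright; starts 1.65 to 1.85, leaning away from the robot; end stop 2.3
- bar_hinge (a point): on the bar's hinge axis (parallel to the nest's y), 74 mm above the table; axes as the nest's
- bar_tip (a point): centre of the bar's black cross-grip (12 mm diameter, 44 mm long, parallel to the hinge), on the bar's middle line 165 mm from the hinge axis; moves with the bar
- tray: fixed shallow grey tray for empties, 240 mm (its x) by 190 mm (its y) outside, walls 5 mm thick and 16 mm high, floor 5 mm thick; origin under its centre. It holds four boxes flat side by side in two rows of two, long sides along its x
- tray_in (a point): centre of the tray's inner floor, 5 mm above the table; axes as the tray's
- tub: bystander, leave it where it is: open clear plastic tub 130 x 80 x 50 mm
- eraser: bystander, leave it where it is: dark eraser 45 x 22 x 14 mm
- markers: bystander, leave it where it is: flat pack of three markers, 100 x 56 x 25 mm
Mind the look-alikes: they are no part of the job. What is shaped like the box_v but black or green is not meant.

How it is judged:
On the way, in this order (a step that is already met when the one before it is completed fails the run):
1. the full box lies in the nest and holds the switch lever down, let go, with the bar still raised (((horizontal distance between box_p and seat below 0.014 m and z of box_p in the frame of seat between -0.006 and 0.006 m and angle between the x axis of box_p and the x axis of nest, either way round below 0.2 rad) or (horizontal distance between box_q and seat below 0.014 m and z of box_q in the frame of seat between -0.006 and 0.006 m and angle between the x axis of box_q and the x axis of nest, either way round below 0.2 rad) or (horizontal distance between box_r and seat below 0.014 m and z of box_r in the frame of seat between -0.006 and 0.006 m and angle between the x axis of box_r and the x axis of nest, either way round below 0.2 rad) or (horizontal distance between box_u and seat below 0.014 m and z of box_u in the frame of seat between -0.006 and 0.006 m and angle between the x axis of box_u and the x axis of nest, either way round below 0.2 rad) or (horizontal distance between box_v and seat below 0.014 m and z of box_v in the frame of seat between -0.006 and 0.006 m and angle between the x axis of box_v and the x axis of nest, either way round below 0.2 rad)) and value of joint switch above 0.25 rad and value of joint bar above 0.5 rad and contact force between the fingers and anything else below 0.2 N), for 0.4 s.
2. the hold-down bar is down in its catch over the full box (((horizontal distance between box_p and seat below 0.014 m and z of box_p in the frame of seat between -0.006 and 0.006 m and angle between the x axis of box_p and the x axis of nest, either way round below 0.2 rad) or (horizontal distance between box_q and seat below 0.014 m and z of box_q in the frame of seat between -0.006 and 0.006 m and angle between the x axis of box_q and the x axis of nest, either way round below 0.2 rad) or (horizontal distance between box_r and seat below 0.014 m and z of box_r in the frame of seat between -0.006 and 0.006 m and angle between the x axis of box_r and the x axis of nest, either way round below 0.2 rad) or (horizontal distance between box_u and seat below 0.014 m and z of box_u in the frame of seat between -0.006 and 0.006 m and angle between the x axis of box_u and the x axis of nest, either way round below 0.2 rad) or (horizontal distance between box_v and seat below 0.014 m and z of box_v in the frame of seat between -0.006 and 0.006 m and angle between the x axis of box_v and the x axis of nest, either way round below 0.2 rad)) and value of joint switch above 0.25 rad and value of joint bar below 0.06 rad), for 0.2 s.
At the end, for the whole second after the job is handed in: Full box lengthwise on the nest's runners (within 14 mm of its seat), switch lever held down (over 0.25 rad), bar closed to within 0.06 rad, each other box lying flat inside the tray on its floor, all at rest (all of step 2 and linear speed of each of box_p, box_q, box_r, box_u, box_v below 0.02 m/s and ((horizontal distance between box_p and seat below 0.014 m and z of box_p in the frame of seat between -0.006 and 0.006 m and angle between the x axis of box_p and the x axis of nest, either way round below 0.2 rad) or (x of box_p in the frame of tray_in between -0.1 and 0.1 m and y of box_p in the frame of tray_in between -0.08 and 0.08 m and z of box_p in the frame of tray_in between 0.019 and 0.031 m and angle between box_p's own x axis and vertical between 1.47 and 1.67 rad)) and ((horizontal distance between box_q and seat below 0.014 m and z of box_q in the frame of seat between -0.006 and 0.006 m and angle between the x axis of box_q and the x axis of nest, either way round below 0.2 rad) or (x of box_q in the frame of tray_in between -0.1 and 0.1 m and y of box_q in the frame of tray_in between -0.08 and 0.08 m and z of box_q in the frame of tray_in between 0.019 and 0.031 m and angle between box_q's own x axis and vertical between 1.47 and 1.67 rad)) and ((horizontal distance between box_r and seat below 0.014 m and z of box_r in the frame of seat between -0.006 and 0.006 m and angle between the x axis of box_r and the x axis of nest, either way round below 0.2 rad) or (x of box_r in the frame of tray_in between -0.1 and 0.1 m and y of box_r in the frame of tray_in between -0.08 and 0.08 m and z of box_r in the frame of tray_in between 0.019 and 0.031 m and angle between box_r's own x axis and vertical between 1.47 and 1.67 rad)) and ((horizontal distance between box_u and seat below 0.014 m and z of box_u in the frame of seat between -0.006 and 0.006 m and angle between the x axis of box_u and the x axis of nest, either way round below 0.2 rad) or (x of box_u in the frame of tray_in between -0.1 and 0.1 m and y of box_u in the frame of tray_in between -0.08 and 0.08 m and z of box_u in the frame of tray_in between 0.019 and 0.031 m and angle between box_u's own x axis and vertical between 1.47 and 1.67 rad)) and ((horizontal distance between box_v and seat below 0.014 m and z of box_v in the frame of seat between -0.006 and 0.006 m and angle between the x axis of box_v and the x axis of nest, either way round below 0.2 rad) or (x of box_v in the frame of tray_in between -0.1 and 0.1 m and y of box_v in the frame of tray_in between -0.08 and 0.08 m and z of box_v in the frame of tray_in between 0.019 and 0.031 m and angle between box_v's own x axis and vertical between 1.47 and 1.67 rad))); the robot touches nothing.
It fails at once if a bystander is moved more than 4 cm (distance of any of tub, eraser, markers from where it was at the start of the episode above 0.04 m).
Of box_u, box_v only 1 to 2 are there at a start; the rules pass over those that are not, and their reading is None.
At some moment in a run one of box_p, box_q, box_r, box_u, box_v may be knocked a few centimetres aside while the robot is not near it.
Once in a run the grip may slacken for a moment while it holds something.
It also fails if it takes over 200 s, if anything falls off the work surface, if the arm or the gripper's body presses on something with over 40 N, if the wrist force passes 120 N, or if a joint passes its speed limit or range.

## Robot

A 7-joint arm with a two-finger parallel gripper is mounted at the origin on the work surface. World frame = base frame: x ahead of the robot, y to its left, z up, the work surface at z = 0. Lengths are in m, angles in rad, forces in N, time in s.
With the tool pointing down it reaches from about 0.425 to 0.875 m from the base axis. Payload 4.7 kg.
Tool frame: the origin (TCP) lies on the front face of the gripper's body, between the roots of the fingers; the fingertips stand 70 mm ahead of it and the grasp point (between the pads) lies 51 mm ahead of it; z points along the fingers, y is the line along which they close (so a half turn about z gives the same grasp; the last joint's range is limited). The gripper opens to 87 mm and grips with 3 to 60 N. Pads are 19 mm wide; open, the fingers measure 117 mm over their backs; the gripper's body (75 mm by 190 mm) begins 51 mm behind the grasp point.
Start: joints at [1.215, 0.321, -0.07, 1.45, 0.023, 1.371, -0.057], TCP at [0.235, -0.606, 0.292] pointing down, gripper open.
Joint ranges: [-2.86, 2.86], [-0.3, 2.09], [-1.38, 1.24], [0.06, 2.45], [-1.56, 4.7], [0.09, 2.05], [-2.69, 2.69]. Speed limits (rad/s): [2.57, 2.57, 3.14, 3.14, 3.14, 3.14, 3.14].

## Interface

Orientations are given as a rotation vector (axis times angle).
In Python, from bench import bot gives the robot as it stands.
- The arm moves only by the tool apply_moves, never from a script. Its argument "commands" is text: rows parted by semicolons, each of 6 numbers parted by spaces: the shift along the tool's x, y, z each as a share of 0.15 m, from -1 to 1, then the turn, a rotation vector about the tool's x, y, z each as a share of pi rad, from -1 to 1. In form: tx ty tz ax ay az; .... A call has 1 to 20 rows; each row is the pose to reach, as a shift and turn from the pose commanded when the call began, along the tool's axes at that moment, turning the shorter way round; what a row does not reach only later rows make up. A row lasts 1/12 s, in which the tool goes at most 41.7 mm and 7.16 degrees, less where a joint would pass 70% of its speed; a pose out of reach is approached as far as the arm can. A call with a number of a shift or a turn outside -1 to 1 is refused whole. A call with a gripper value outside its range is refused whole. "hand" is the closure in counts, from 0 (fully open) to 255 (shut), set as the call begins (left out, the last holds). The fingers move at their own pace and stop on an object; "squeeze" is the grip in N (left out, the last holds). Time passes only in rows, so rows that repeat a pose let the fingers close. It gives the time, the measured TCP pose, the force, the opening and the grip force at its end, in the units of the state.
- bot.state(): the state, without advancing time (a new reading comes with each control period).
- bot.read_camera(name): name is "side" or "top" or "wrist"; returns a dict with "frame" (420x560x3 uint8, blue, green, red), "z_map" (420x560 float32, m along the optical axis (not along the pixel's ray), 0 where there is no reading), "fx", "fy", "cx", "cy" (pixels), "k1" (the pictures are not rectified: a ray, as slopes to the right and down, at radius r is drawn at 1 + k1 r^2 times it, then the intrinsics apply), "xyz" and "rotation" of the camera in the world. Camera axes: x right, y down, z forward; pixel columns grow to the right and rows downward; lengths in m; the calibration is good to about 2 mm. A picture is of the moment at which its call begins.
- bot.hand_in(): hands the job in; it is judged then, once.
The state is a dict: "time": time; "joint_positions": joint angles; "qvel": joint speeds; "joint_efforts": joint torques, N m; "tcp_pos": TCP position; "tool_rot": TCP orientation; "wrist_force": force on the tool from outside, world axes, zero at the start; "torque": the same for the moment, N m; "opening": finger opening in m; "grip_force": force on a finger pad.
Only numpy, scipy, OpenCV 4.12 (cv2) and the standard library are available. Lean on these libraries where they do the work, as an engineer would, in place of code of your own. Each camera call takes 0.05 s, during which the arm holds its last target. There are 200 camera calls.

## Working session

There is one attempt and no reset: what is moved stays moved. The work goes in short steps, Python scripts to look and compute and a tool call to move; the robot and the scene stay as the last step left them, time stands still between calls to the robot, and variables do not carry over. Pictures are saved under pics/ and viewed, at most 14 in all, crops included, and the job is handed in when it is done.

Besides the shell and the picture viewer there is one more tool, called after "Emit:" by a JSON object that holds its "method" and its "body". apply_moves: Moves the arm, as the interface text tells. Shift numbers are shares of 0.15 m and turn numbers shares of pi rad, none past 1 either way. Its arguments: {"type":"object","properties":{"commands":{"type":"string"},"hand":{"type":"number"},"squeeze":{"type":"number"}},"required":["commands"]}

```bash
ls; mkdir -p pics; cat > h.py <<'E'
import numpy as np, cv2
from bench import bot
from scipy.spatial.transform import Rotation as R
def rot(c):
    r=np.array(c['rotation'],float)
    return r if r.shape==(3,3) else R.from_rotvec(r).as_matrix()
def rays(c,uv):
    uv=np.atleast_2d(np.array(uv,float))
    K=np.array([[c['fx'],0,c['cx']],[0,c['fy'],c['cy']],[0,0,1.]])
    p=cv2.undistortPoints(uv[:,None],K,np.array([c['k1'],0,0,0,0.]))[:,0]
    return np.c_[p,np.ones(len(p))]
def plane(c,uv,z):
    d=rays(c,uv)@rot(c).T; o=np.array(c['xyz']); return o+d*((z-o[2])/d[:,2])[:,None]
def cloud(c):
    h,w=c['z_map'].shape; v,u=np.mgrid[:h,:w]
    d=rays(c,np.c_[u.ravel(),v.ravel()])*c['z_map'].ravel()[:,None]
    P=d@rot(c).T+np.array(c['xyz']); P[c['z_map'].ravel()==0]=np.nan
    return P.reshape(h,w,3)
E
python3 - <<'E'
from h import *
for n in ['top','side']:
    c=bot.read_camera(n); cv2.imwrite(f'pics/{n}0.png',c['frame']); print(n,c['xyz'],rot(c).round(3).tolist(),c['fx'],c['k1'])
    np.savez(f'{n}0.npz',**c)
print(bot.state())
E
```

```text
pics
top [ 0.40030402 -0.02179713  0.92246993] [[0.02, -0.983, 0.182], [-0.999, -0.015, 0.029], [-0.026, -0.183, -0.983]] 381.0697909915815 -0.0691580055542508
side [0.1195175  0.49648516 0.84326722] [[-0.79, -0.462, 0.404], [-0.613, 0.609, -0.502], [-0.014, -0.644, -0.765]] 423.55097644682377 -0.07030965167338064
{'time': 0.1, 'joint_positions': array([ 1.21510801,  0.32171027, -0.07008198,  1.45155162,  0.0226279 ,
        1.37081878, -0.05688377]), 'qvel': array([ 1.50917087e-04, -2.10861786e-03,  5.48398622e-04, -2.76819525e-03,
        6.48560139e-05, -1.89806054e-03,  8.24201339e-04]), 'joint_efforts': array([-1.82770223e-04, -4.92570913e+01, -4.05706996e-01, -3.13397777e+01,
       -6.40874309e-02,  3.95373150e-02,  9.62966078e-05]), 'tcp_pos': array([ 0.23473479, -0.60572458,  0.29129655]), 'tool_rot': array([-3.08641529e+00, -5.77328254e-01,  6.79739539e-04]), 'wrist_force': array([ 0.05229695, -0.296378  ,  0.27222218]), 'torque': array([-0.00499005, -0.02898477,  0.00289333]), 'grip_force': 0.0, 'opening': 0.08714395162544966}
```

View pics/top0.png

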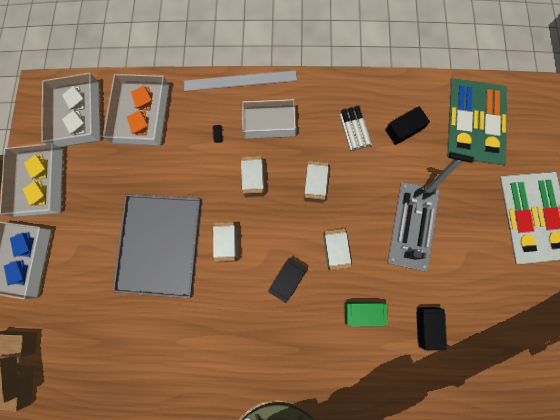

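View pics/side0.png

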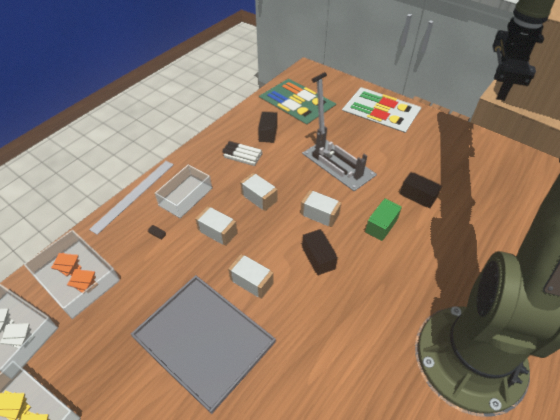

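The top view shows four white-sleeved boxes at (252,176), (317,181), (224,242) and (338,249). The look-alikes are black at (408,125), (288,280) and (432,328), and green at (367,314). The nest is at (414,226) with its bar leaning to (460,157), the tray is at (158,246), the tub at (270,118), the eraser at (217,133) and the markers at (355,128). I choose the four white ones.

```bash
cat >> h.py <<'E'
def boxes(c,zt=0.05,tol=0.008):
    """white boxes: centre, yaw from points at height zt (top face)"""
    P=cloud(c); m=(np.abs(P[...,2]-zt)<tol)&(P[...,0]>0.2)&(P[...,0]<0.95)
    m=m.astype(np.uint8); n,l,s,_=cv2.connectedComponentsWithStats(m,connectivity=4)
    out=[]
    for i in range(1,n):
        if s[i,4]<250: continue
        k=l==i; px=P[k][:,:2]; rc=cv2.minAreaRect((px*1000).astype(np.float32))
        v=cv2.boxPoints(rc); e=[v[1]-v[0],v[2]-v[1]]; e=max(e,key=np.linalg.norm)
        yaw=np.arctan2(e[1],e[0]); yaw=(yaw+np.pi/2)%np.pi-np.pi/2
        f=c['frame'][k].astype(float); 
        uv=np.argwhere(k).mean(0)[::-1]
        out.append((uv.round(),np.array(rc[0])/1000,np.sort(rc[1]).round(),yaw,P[k][:,2].mean(),f.mean(0).round(),s[i,4]))
    return out
E
python3 - <<'E'
from h import *
np.set_printoptions(precision=4,suppress=True)
c=dict(np.load('top0.npz'))
for b in boxes(c): print(*b)
P=cloud(c)
# tray by rim height 16mm; nest plate
for nm,(u0,v0,u1,v1),lo,hi in [('tray',(105,185,210,305),.001,.03),('nest',(380,175,445,280),.001,.02)]:
    S=P[v0:v1,u0:u1]; m=(S[...,2]>lo)&(S[...,2]<hi)
    q=S[m]; rc=cv2.minAreaRect((q[:,:2]*1000).astype(np.float32)); print(nm,rc,np.median(q[:,2]))
hi=P[140:280,380:480].reshape(-1,3); hi=hi[hi[:,2]>0.06]; hi=hi[np.argsort(hi[:,2])]
print(len(hi)); print(hi[::25])
for uv in [(288,280),(20,240),(408,125)]: print(P[uv[1],uv[0]])
cr=cv2.resize(c['frame'][140:290,370:480],None,fx=4,fy=4); cv2.imwrite('pics/nest0.png',cr)
cr=cv2.resize(c['frame'][140:290,195:365],None,fx=4,fy=4); cv2.imwrite('pics/bx0.png',cr)
E
```

```text
[ 44. 143.] [0.7141 0.5995] [201. 420.] -0.38273633 0.0474580427237854 [120. 130. 139.] 1159
[134. 106.] [0.8084 0.3804] [137. 177.] -0.053813815 0.04751234279775479 [126. 136. 144.] 517
[268. 115.] [0.7835 0.0392] [ 83. 130.] -1.519876 0.04815703067905239 [141. 151. 161.] 378
[409. 122.] [ 0.7707 -0.3054] [51. 92.] -1.0659293 0.04928086845325097 [22. 21. 22.] 723
[251. 175.] [0.633 0.075] [50. 90.] 0.06367862 0.049225609053592655 [168. 183. 186.] 772
[316. 180.] [ 0.6217 -0.0781] [50. 90.] -0.099745035 0.049326145278420636 [167. 182. 185.] 784
[224. 241.] [0.4739 0.1342] [49. 88.] 0.051187277 0.04929423438944604 [180. 194. 197.] 828
[ 29. 265.] [0.4144 0.6225] [ 68. 175.] -0.15426612 0.04776181057552093 [140. 147. 150.] 297
[337. 249.] [ 0.461  -0.1277] [51. 88.] 0.14682055 0.049603831815983095 [175. 189. 191.] 855
[287. 280.] [ 0.3899 -0.0133] [50. 90.] -0.53122294 0.04981509021786788 [51. 51. 52.] 878
[367. 314.] [ 0.3167 -0.1932] [48. 89.] -1.5612867 0.04959142695923995 [ 79. 150.  60.] 911
[434. 329.] [ 0.2846 -0.3425] [52. 90.] -0.0071733 0.04967742572223804 [28. 27. 28.] 938
[
[... 394 characters left out ...]
6 ]
 [ 0.4457 -0.2957  0.0686]
 [ 0.5864 -0.3435  0.0737]
 [ 0.4521 -0.3172  0.0787]
 [ 0.5894 -0.3409  0.0812]
 [ 0.5999 -0.3219  0.0847]
 [ 0.5942 -0.3311  0.0902]
 [ 0.5967 -0.3333  0.1091]
 [ 0.6003 -0.333   0.1222]
 [ 0.608  -0.3286  0.1351]
 [ 0.6051 -0.3306  0.1466]
 [ 0.6058 -0.3356  0.161 ]
 [ 0.6132 -0.3294  0.1724]
 [ 0.6103 -0.3333  0.1829]
 [ 0.6115 -0.3332  0.1935]
 [ 0.6147 -0.3351  0.204 ]
 [ 0.6151 -0.3396  0.2169]
 [ 0.6175 -0.3367  0.2285]
 [ 0.6151 -0.35    0.2372]
 [ 0.6235 -0.3171  0.2396]
 [ 0.6195 -0.3316  0.2407]
 [ 0.6235 -0.3486  0.2418]
 [ 0.6212 -0.3406  0.2423]
 [ 0.6263 -0.3215  0.2433]]
[ 0.3885 -0.0161  0.0501]
[0.4654 0.6477 0.0293]
[ 0.7619 -0.3011  0.0505]
```

View pics/nest0.png

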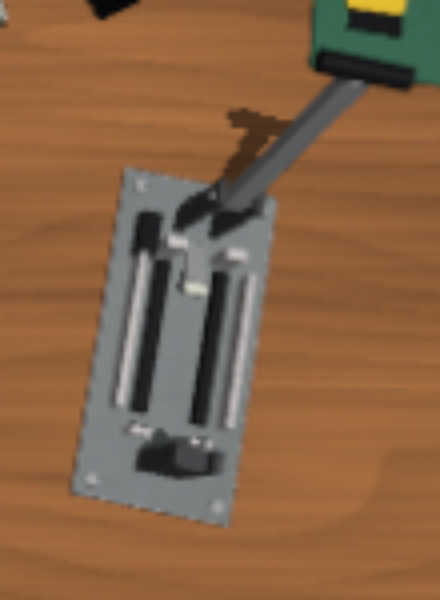

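View pics/bx0.png

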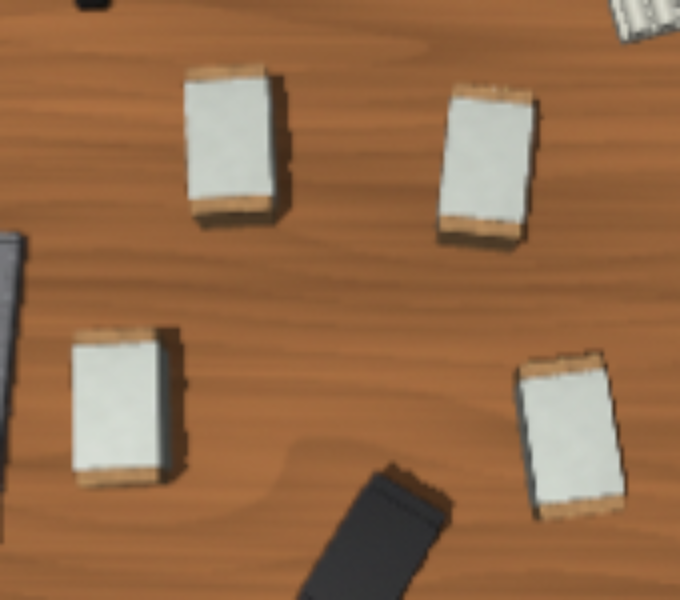

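The nest crop shows the plate corners at crop (125,168), (275,200), (228,526) and (72,492). The bar goes off from the far yoke and the catch is at the near end. The box crop confirms four white-sleeved boxes with brown ends, and the neighbouring black one is not meant. Next I measure the plate, the runners and the tray.

```bash
python3 - <<'E'
from h import *
np.set_printoptions(precision=4,suppress=True)
c=dict(np.load('top0.npz')); P=cloud(c)
# plate: crop pixel corners -> plane z=.005
k=np.array([(125,168),(275,200),(228,526),(72,492)])/4+[370-.4,140-.4]
q=plane(c,k,0.005)[:,:2]; print('plate',q.tolist(),q.mean(0)); d=(q[0]+q[1]-q[2]-q[3])/2; print('len',np.linalg.norm(d),'wid',np.linalg.norm(q[0]-q[1]),np.linalg.norm(q[2]-q[3]),'yaw',np.arctan2(d[1],d[0]))
# z-based plate
Z=P[...,2]; hsv=cv2.cvtColor(c['frame'],cv2.COLOR_BGR2HSV)
def comp(m,uv):
    m=cv2.morphologyEx(m.astype(np.uint8),cv2.MORPH_CLOSE,np.ones((5,5))); n,l=cv2.connectedComponents(m); return l==l[uv[1],uv[0]]
for nm,seed in [('nest',(395,255)),('tray',(158,246))]:
    m=(hsv[...,1]<80)&(Z<0.03)
    k=comp(m,seed); uv=np.argwhere(k)[:,::-1]
    for z in ([.005] if nm=='nest' else [0.0,.005,.016]):
        w=plane(c,uv.astype(float),z)[:,:2]; rc=cv2.minAreaRect((w*1000).astype(np.float32)); print(nm,z,rc,len(uv))
c2=dict(np.load('side0.npz')); 
for b in boxes(c2): print(*b[:5])
# bar points
s=cloud(c2).reshape(-1,3); t=P.reshape(-1,3)
for nm,a in(('side',s),('top',t)):
    a=a[(a[:,2]>.1)&(a[:,2]<.26)&(a[:,0]>.55)&(a[:,0]<.66)&(a[:,1]<-.27)&(a[:,1]>-.38)]
    for lo in (.1,.13,.16,.19,.22,.235):
        b=a[(a[:,2]>=lo)&(a[:,2]<lo+.02)]; print(nm,lo,b.mean(0),b.min(0),b.max(0),len(b))
E
```

```text
plate [[0.6315937975719044, -0.2909059061638615], [0.6128606534345493, -0.38354676977459934], [0.41374131581306695, -0.3450780708393865], [0.43265092160520646, -0.2522443827656828]] [ 0.5227 -0.3179]
len 0.20273295062959085 wid 0.09451592617021877 0.09473999594986185 yaw -0.19139251014076158
nest 0.005 ((522.7478637695312, -318.3406982421875), (96.78971862792969, 204.67564392089844), 78.8601303100586) 3077
tray 0.0 ((466.16448974609375, 307.284912109375), (196.82684326171875, 243.8821563720703), 87.61441040039062) 7732
tray 0.005 ((465.8075866699219, 305.501220703125), (195.75999450683594, 242.56021118164062), 87.61441802978516) 7732
tray 0.016 ((465.0221862792969, 301.57708740234375), (193.41290283203125, 239.652099609375), 87.61441802978516) 7732
[443.  16.] [ 0.6476 -1.3061] [ 34. 493.] 0.0118921995 0.04987151136131049
[268. 121.] [ 0.7692 -0.3054] [50. 92.] -1.0443302 0.04954157580530438
[182. 185.] [0.7838 0.0376] [ 84. 134.] -1.5219095 0.04736488277611326
[422. 184.] [ 0.286  -0.3438] [56. 92.] -0.020550847 0.04920615646879134
[259. 186.] [ 0.622  -0.0803] [53. 94.] -0.09920406
[... 834 characters left out ...]
343  0.2328] [ 0.6136 -0.3601  0.2205] [ 0.6322 -0.3148  0.2398] 62
side 0.235 [ 0.6212 -0.3362  0.2405] [ 0.6123 -0.3607  0.2355] [ 0.6322 -0.3148  0.2454] 68
top 0.1 [ 0.5994 -0.331   0.1108] [ 0.5956 -0.3379  0.1009] [ 0.6085 -0.326   0.1195] 31
top 0.13 [ 0.6045 -0.3321  0.1399] [ 0.6    -0.338   0.1304] [ 0.6138 -0.328   0.1498] 40
top 0.16 [ 0.6094 -0.3336  0.1704] [ 0.6049 -0.3416  0.16  ] [ 0.6175 -0.3294  0.1798] 48
top 0.19 [ 0.6145 -0.3346  0.1999] [ 0.6101 -0.3418  0.1901] [ 0.6233 -0.3298  0.2092] 47
top 0.22 [ 0.6197 -0.3348  0.2336] [ 0.6141 -0.3588  0.2202] [ 0.6317 -0.3164  0.24  ] 80
top 0.235 [ 0.6221 -0.3363  0.2408] [ 0.6144 -0.3593  0.2354] [ 0.6312 -0.3164  0.2447] 144
```

```bash
cat >> h.py <<'E'
def tool(yaw): return R.from_euler('z',yaw)*R.from_euler('x',np.pi)
NC=np.array([.5227,-.318]); NY=-.193; TC=np.array([.465,.3016]); TY=-.042
def off(c,y,dx,dy=0): return c+np.array([[np.cos(y),-np.sin(y)],[np.sin(y),np.cos(y)]])@[dx,dy]
def plan(wps,start=None):
    """wps: (x,y,z of grasp point,yaw). prints calls, each from the pose where the last ended"""
    s=bot.state(); p=np.array(s['tcp_pos']); r=R.from_rotvec(s['tool_rot'])
    if start: p=np.array(start[:3])+[0,0,.051]; r=tool(start[3])
    for x,y,z,yaw in wps:
        g=np.array([x,y,z+.051]); t=tool(yaw)
        while 1:
            d=r.inv().apply(g-p)/.15; k=min(1,.99/max(abs(d).max(),1e-9)); d=(d*k).round(3)
            a=((r.inv()*t).as_rotvec()/np.pi).round(3); a=a+0.
            n=int(max(np.ceil(np.linalg.norm(d)*.15/.0417),np.ceil(np.linalg.norm(a)*180/7.16)))+2
            print(' '.join(f'{q:g}' for q in [*d,*a]),'| rows',n,'->',(x,y,z) if k==1 else '')
            p=p+r.apply(d*.15); r=r*R.from_rotvec(a*np.pi)
            if k==1: break
def st():
    s=bot.state(); r=R.from_rotvec(s['tool_rot']).as_matrix()
    print('t',round(s['time'],2),'grasp',(s['tcp_pos']+.051*r[:,2]).round(4),'yaw',round(np.arctan2(r[1,0],r[0,0]),3),'tilt',r[2,:2].round(4),'F',np.round(s['wrist_force'],2),'open',round(s['opening'],4),'grip',round(s['grip_force'],1))
E
python3 - <<'E'
from h import *
st(); plan([(.35,-.4,.2,.15),(.461,-.128,.15,.15),(.461,-.128,.037,.15),(.461,-.128,.12,.15)])
E
```

```text
t 0.1 grasp [ 0.2347 -0.6056  0.2403] yaw 0.37 tilt [-0.0001 -0.0017] F [ 0.05 -0.3   0.27] open 0.0871 grip 0.0
0.99 -0.817 0.221 -0.001 0 0.07 | rows 7 -> 
0.177 -0.228 0.049 0 0 0 | rows 4 -> (0.35, -0.4, 0.2)
0.59 -0.99 0.194 0 0 0 | rows 7 -> 
0.412 -0.693 0.136 0 0 0 | rows 5 -> (0.461, -0.128, 0.15)
0.001 -0.001 0.754 0 0 0 | rows 5 -> (0.461, -0.128, 0.037)
-0.001 0.001 -0.554 0 0 0 | rows 4 -> (0.461, -0.128, 0.12)
```

Emit:
{"method": "apply_moves", "body": {"commands": "0.99 -0.82 0.22 0 0 0.07;0.99 -0.82 0.22 0 0 0.07;0.99 -0.82 0.22 0 0 0.07;0.99 -0.82 0.22 0 0 0.07;0.99 -0.82 0.22 0 0 0.07;0.99 -0.82 0.22 0 0 0.07;0.99 -0.82 0.22 0 0 0.07;0.99 -0.82 0.22 0 0 0.07", "hand": 0}}

```text
time: 0.77
tcp_pos: [0.3284, -0.4383, 0.2592]
tool_rot: [3.132, 0.235, -0.001]
wrist_force: [-0.2, -0.3, -0.5]
opening: 0.0868
grip_force: 0.0
```

Emit:
{"method": "apply_moves", "body": {"commands": "0.77 -1 0.24 0 0 0;0.77 -1 0.24 0 0 0;0.77 -1 0.24 0 0 0;0.77 -1 0.24 0 0 0;0.77 -1 0.24 0 0 0;0.77 -1 0.24 0 0 0;0.77 -1 0.24 0 0 0;0.77 -1 0.24 0 0 0"}}

```text
time: 1.43
tcp_pos: [0.42, -0.2744, 0.2234]
tool_rot: [3.132, 0.231, -0.0]
wrist_force: [1.2, -0.0, 0.5]
opening: 0.087
grip_force: 0.0
```

```bash
python3 - <<'E'
from h import *
st(); print(bot.state()['joint_positions'].round(2))
for b in boxes(bot.read_camera('side')): print(*b[:4])
plan([(.461,-.128,.10,.15),(.461,-.128,.037,.15)])
E
```

```text
t 1.43 grasp [ 0.42   -0.2744  0.1724] yaw 0.147 tilt [-0.0004  0.0009] F [ 1.18 -0.03  0.52] open 0.087 grip 0.0
[ 0.83  0.07 -0.31  1.89  0.02  1.18 -0.92]
[489.  31.] [ 0.43991791 -1.30226343] [ 27. 316.] -0.0042550564
[268. 121.] [ 0.77021332 -0.30694202] [50. 95.] -1.0387948
[182. 185.] [0.78421057 0.03834314] [ 84. 133.] -1.5060372
[422. 184.] [ 0.28616202 -0.34160168] [55. 92.] 0.005488038
[259. 186.] [ 0.62158801 -0.07981636] [54. 91.] -0.11168814
[321. 203.] [ 0.46091422 -0.12864951] [53. 90.] 0.18824327
[384. 214.] [ 0.31583423 -0.19276321] [51. 94.] -1.5359609
[216. 220.] [0.63398181 0.07407684] [52. 93.] 0.08248913
[320. 247.] [ 0.38897723 -0.01474237] [51. 92.] -0.51975846
[ 89. 281.] [0.78462366 0.38165854] [131. 134.] 1.5345985
[251. 271.] [0.47341083 0.13298416] [52. 91.] 0.059027076
[ 31. 359.] [0.69018268 0.56299841] [113. 294.] -0.40202248
0.414 -0.928 0.482 0 0 -0.001 | rows 7 -> (0.461, -0.128, 0.1)
0 0 0.42 0 0 0 | rows 4 -> (0.461, -0.128, 0.037)
```

Emit:
{"method": "apply_moves", "body": {"commands": "0.41 -0.93 0.48 0 0 0;0.41 -0.93 0.48 0 0 0;0.41 -0.93 0.48 0 0 0;0.41 -0.93 0.48 0 0 0;0.41 -0.93 0.48 0 0 0;0.41 -0.93 0.48 0 0 0;0.41 -0.93 0.48 0 0 0;0.41 -0.93 0.9 0 0 0;0.41 -0.93 0.9 0 0 0;0.41 -0.93 0.9 0 0 0;0.41 -0.93 0.9 0 0 0;0.41 -0.93 0.9 0 0 0"}}

```text
time: 2.48
tcp_pos: [0.4617, -0.1268, 0.0899]
tool_rot: [3.132, 0.231, 0.004]
wrist_force: [-0.1, -0.3, 0.1]
opening: 0.0872
grip_force: 0.0
```

Emit:
{"method": "apply_moves", "body": {"commands": "0 0 0 0 0 0;0 0 0 0 0 0;0 0 0 0 0 0;0 0 0 0 0 0;0 0 0 0 0 0;0 0 0 0 0 0;0 0 0 0 0 0;0 0 0 0 0 0;0 0 0 0 0 0;0 0 0 0 0 0", "hand": 255, "squeeze": 25}}

```text
time: 3.32
tcp_pos: [0.4609, -0.1253, 0.0885]
tool_rot: [3.132, 0.235, 0.001]
wrist_force: [-0.9, -1.2, 3.3]
opening: 0.0496
grip_force: 25.0
```

Emit:
{"method": "apply_moves", "body": {"commands": "0 0 -0.2 0 0 0;0 0 -0.3 0 0 0;0 0 -0.4 0 0 0;0 0 -0.5 0 0 0;0 0 -0.5 0 0 0;0 0 -0.5 0 0 0;0 0 -0.5 0 0 0;0 0 -0.5 0 0 0;0 0 -0.5 0 0 0;0 0 -0.5 0 0 0"}}

```text
time: 4.15
tcp_pos: [0.4602, -0.1249, 0.1624]
tool_rot: [-3.132, -0.235, 0.002]
wrist_force: [1.0, 1.0, -1.0]
opening: 0.0496
grip_force: 25.0
```

```bash
python3 - <<'E'
from h import *
st()
s=off(NC,NY,2); 
print('to nest'); sx,sy=off(NC,NY,.002); plan([(sx,sy,.12,NY),(sx,sy,.055,NY)])
print('to tray'); x,y=off(TC,TY,.055,.045); plan([(x,y,.12,TY),(x,y,.044,TY)])
E
```

```text
t 4.15 grasp [ 0.4602 -0.1249  0.1114] yaw 0.15 tilt [-0.0013 -0.0008] F [ 0.98  0.97 -0.97] open 0.0496 grip 25.0
to nest
0.171 0.99 -0.043 0 0 0.109 | rows 6 -> 
0.175 0.309 -0.016 0 0 0 | rows 4 -> (np.float64(0.524662866480533), np.float64(-0.3183836081067969), 0.12)
0 0 0.433 0 0 0 | rows 4 -> (np.float64(0.524662866480533), np.float64(-0.3183836081067969), 0.055)
to tray
0.285 -0.99 -0.018 0 0 0.061 | rows 6 -> 
0.088 -0.99 -0.018 0 0 0 | rows 6 -> 
0.089 -0.99 -0.018 0 0 0 | rows 6 -> 
0.012 -0.136 -0.002 0 0 0 | rows 3 -> (np.float64(0.5218409415195578), np.float64(0.3442509949141893), 0.12)
0 0 0.507 0 0 0 | rows 4 -> (np.float64(0.5218409415195578), np.float64(0.3442509949141893), 0.044)
```

```bash
cat >> h.py <<'E'
def weigh(n=6):
    f=[]
    for _ in range(n): bot.read_camera('wrist'); f.append(bot.state()['wrist_force'][2])
    print('Fz',np.round(f,2),'mean',np.mean(f).round(2))
E
python3 -c "
from h import *
weigh()"
```

```text
Fz [-0.12 -0.24 -0.75 -1.32 -0.45 -1.27] mean -0.69
```

Emit:
{"method": "apply_moves", "body": {"commands": "0.28 -0.99 -0.02 0 0 0.06;0.28 -0.99 -0.02 0 0 0.06;0.28 -0.99 -0.02 0 0 0.06;0.28 -0.99 -0.02 0 0 0.06;0.28 -0.99 -0.02 0 0 0.06;0.28 -0.99 -0.02 0 0 0.06"}}

```text
time: 4.95
tcp_pos: [0.4802, 0.0306, 0.1665]
tool_rot: [-3.141, 0.052, -0.001]
wrist_force: [-0.8, -0.7, -0.7]
opening: 0.0498
grip_force: 25.0
```

Emit:
{"method": "apply_moves", "body": {"commands": "0.09 -1 -0.02 0 0 0;0.09 -1 -0.02 0 0 0;0.09 -1 -0.02 0 0 0;0.09 -1 -0.02 0 0 0;0.09 -1 -0.02 0 0 0;0.09 -1 -0.02 0 0 0"}}

```text
time: 5.45
tcp_pos: [0.4994, 0.1777, 0.169]
tool_rot: [3.141, -0.058, -0.001]
wrist_force: [0.3, -0.5, -0.8]
opening: 0.05
grip_force: 25.0
```

Emit:
{"method": "apply_moves", "body": {"commands": "0.09 -1 -0.02 0 0 0;0.09 -1 -0.02 0 0 0;0.09 -1 -0.02 0 0 0;0.09 -1 -0.02 0 0 0;0.09 -1 -0.02 0 0 0;0.09 -1 -0.02 0 0 0"}}

```text
time: 5.95
tcp_pos: [0.519, 0.3258, 0.1715]
tool_rot: [3.14, -0.061, -0.001]
wrist_force: [-0.3, -0.7, -0.9]
opening: 0.0498
grip_force: 25.0
```

```bash
python3 - <<'E'
from h import *
st(); x,y=off(TC,TY,.055,.045); plan([(x,y,.07,TY),(x,y,.0435,TY)]); weigh(2); print(bot.state()['joint_positions'].round(2))
E
```

```text
t 5.95 grasp [0.5189 0.3257 0.1205] yaw -0.039 tilt [-0.0009  0.0014] F [-0.34 -0.68 -0.88] open 0.0498 grip 25.0
0.015 -0.124 0.336 0 0 0.001 | rows 4 -> (np.float64(0.5218409415195578), np.float64(0.3442509949141893), 0.07)
-0 -0 0.177 0 0 0 | rows 3 -> (np.float64(0.5218409415195578), np.float64(0.3442509949141893), 0.0435)
Fz [-0.36 -1.22] mean -0.79
[-0.02  0.42 -0.72  1.67  0.3   1.17 -2.43]
```

Emit:
{"method": "apply_moves", "body": {"commands": "0.02 -0.12 0.34 0 0 0;0.02 -0.12 0.34 0 0 0;0.02 -0.12 0.34 0 0 0;0.02 -0.12 0.34 0 0 0;0.02 -0.12 0.4 0 0 0;0.02 -0.12 0.46 0 0 0;0.02 -0.12 0.51 0 0 0;0.02 -0.12 0.51 0 0 0;0.02 -0.12 0.51 0 0 0;0.02 -0.12 0.51 0 0 0"}}

```text
time: 6.88
tcp_pos: [0.5224, 0.3448, 0.0959]
tool_rot: [-3.141, 0.061, -0.0]
wrist_force: [0.2, -0.5, -1.0]
opening: 0.0503
grip_force: 25.0
```

Emit:
{"method": "apply_moves", "body": {"commands": "0 0 0 0 0 0;0 0 0 0 0 0;0 0 0 0 0 0;0 0 0 0 0 0;0 0 0 0 0 0;0 0 0 0 0 0;0 0 0 0 0 0;0 0 0 0 0 0", "hand": 0}}

```text
time: 7.55
tcp_pos: [0.5223, 0.3447, 0.0957]
tool_rot: [3.141, -0.061, -0.0]
wrist_force: [-0.8, 0.1, 1.1]
opening: 0.0859
grip_force: 0.0
```

Emit:
{"method": "apply_moves", "body": {"commands": "0 0 -0.6 0 0 0;0 0 -0.6 0 0 0;0 0 -0.6 0 0 0;0 0 -0.6 0 0 0;0 0 -0.6 0 0 0"}}

```text
time: 7.97
tcp_pos: [0.5225, 0.3448, 0.1862]
tool_rot: [-3.141, 0.061, -0.002]
wrist_force: [1.0, -0.0, -0.3]
opening: 0.0869
grip_force: 0.0
```

```bash
python3 - <<'E'
from h import *
st()
for n,z in (('side',.05),('top',.05),('top',.055)):
  print(n)
  for b in boxes(bot.read_camera(n),z):
    if b[5].mean()>150: print(*b[:5])
plan([(.473,.133,.13,.055),(.473,.133,.037,.055)])
E
```

```text
t 7.97 grasp [0.5226 0.3448 0.1352] yaw -0.039 tilt [ 0.0013 -0.0003] F [ 0.99 -0.02 -0.32] open 0.0869 grip 0.0
side
[181. 188.] [0.78358594 0.03850737] [ 84. 132.] -1.5205669 0.04732865490663222
[259. 186.] [ 0.62124249 -0.07947031] [53. 91.] -0.08931422 0.048930784241213825
[216. 220.] [0.63355786 0.07402628] [51. 93.] 0.06957126 0.0489695564171441
[ 30. 359.] [0.69337604 0.56121924] [114. 301.] -0.41101444 0.047847467180091134
[165. 329.] [0.52125507 0.34517291] [51. 93.] -0.06249821 0.053470612039862156
top
[134. 105.] [0.80809808 0.38045667] [137. 177.] -0.07026601 0.04738951166033256
[268. 115.] [0.78379938 0.03912992] [ 83. 129.] -1.5201914 0.04808410592393163
[251. 175.] [0.63310431 0.07515451] [50. 91.] 0.06744802 0.04923284730521455
[316. 180.] [ 0.6216391 -0.0780132] [50. 90.] -0.097863555 0.04926016083273739
top
[251. 175.] [0.63285693 0.07523029] [50. 90.] 0.08979154 0.049481990637349156
[316. 180.] [ 0.62172308 -0.07804022] [50. 90.] -0.09969711 0.049532012470929976
-0.188 0.99 0.016 0.001 0.001 -0.03 | rows 6 -> 
-0.122 0.418 0.005 0 0 0 | rows 4 -> (0.473, 0.133, 0.13)
-0 0.001 0.62 0 0 0 | rows 5 -> (0.473, 0.133, 0.037)
```

Emit:
{"method": "apply_moves", "body": {"commands": "-0.19 0.99 0.02 0 0 -0.03;-0.19 0.99 0.02 0 0 -0.03;-0.19 0.99 0.02 0 0 -0.03;-0.19 0.99 0.02 0 0 -0.03;-0.19 0.99 0.02 0 0 -0.03;-0.19 0.99 0.02 0 0 -0.03"}}

```text
time: 8.62
tcp_pos: [0.4878, 0.195, 0.1816]
tool_rot: [3.139, 0.081, -0.003]
wrist_force: [0.0, 0.5, 0.4]
opening: 0.0869
grip_force: 0.0
```

```bash
python3 - <<'E'
from h import *
st()
for n in ('side','top','wrist'):
  c=bot.read_camera(n); print(n)
  if n=='wrist': cv2.imwrite('pics/w1.png',c['frame'])
  for b in boxes(c):
    if b[5].mean()>150: print(*b[:5])
plan([(.473,.133,.13,.055),(.473,.133,.037,.055)])
E
```

```text
t 8.62 grasp [0.4877 0.195  0.1306] yaw 0.052 tilt [-0.0016  0.0015] F [0.05 0.5  0.4 ] open 0.0869 grip 0.0
side
[259. 186.] [ 0.62219574 -0.07947056] [52. 93.] -0.10865772 0.0487024720967463
[ 88. 281.] [0.78539703 0.38158673] [130. 134.] 1.533475 0.04744190020780439
[251. 271.] [0.47319446 0.13324799] [52. 92.] 0.05378437 0.04895602595292788
[ 25. 351.] [0.71754529 0.55158618] [102. 252.] -0.5258508 0.0477562980475132
[166. 329.] [0.52126257 0.34512256] [51. 92.] -0.05052328 0.053526363154665746
top
[ 44. 144.] [0.71346765 0.59940491] [202. 420.] -0.3838693 0.04742004631711206
[134. 106.] [0.80786755 0.38067538] [137. 176.] -0.051947117 0.04741166685915682
[268. 115.] [0.78345343 0.03909274] [ 84. 130.] -1.5236863 0.04804225155130297
[251. 175.] [0.63304968 0.07515211] [50. 91.] 0.055895805 0.049205849606123495
[316. 180.] [ 0.62188885 -0.07801395] [50. 91.] -0.09970951 0.04930460252532854
[ 28. 260.] [0.41627985 0.64482202] [109. 175.] -0.08309245 0.04771485396101072
[226. 245.] [0.47406296 0.13374155] [49. 88.] 0.027866125 0.049302011646224636
wrist
[462.  44.] [0.61981122 0.07371466] [51. 60.] 0.056343436 0.04944147386626955
[ 87. 158.] [0.52267053 0.34496057] [52. 90.] -0.037052155 0.05386209430150577
[339. 280.] [0.43346365 0.13860129] [ 7. 33.] -1.5141325 0.048854719381396336
-0.124 0.432 0.009 0 0 0.001 | rows 4 -> (0.473, 0.133, 0.13)
0 0.001 0.62 0 0 0 | rows 5 -> (0.473, 0.133, 0.037)
```

Box unmoved. I grasp and lift it.

Emit:
{"method": "apply_moves", "body": {"commands": "-0.12 0.43 0.01 0 0 0;-0.12 0.43 0.01 0 0 0;-0.12 0.43 0.01 0 0 0;-0.12 0.43 0.01 0 0 0;-0.12 0.43 0.2 0 0 0;-0.12 0.43 0.4 0 0 0;-0.12 0.43 0.63 0 0 0;-0.12 0.43 0.63 0 0 0;-0.12 0.43 0.63 0 0 0;-0.12 0.43 0.63 0 0 0"}}

```text
time: 9.6
tcp_pos: [0.4746, 0.1339, 0.0896]
tool_rot: [-3.139, -0.091, -0.002]
wrist_force: [0.3, 0.6, 0.4]
opening: 0.0869
grip_force: 0.0
```

Emit:
{"method": "apply_moves", "body": {"commands": "0 0 0 0 0 0;0 0 0 0 0 0;0 0 0 0 0 0;0 0 0 0 0 0;0 0 0 0 0 0;0 0 0 0 0 0;0 0 0 0 0 0;0 0 0 0 0 0;0 0 0 0 0 0;0 0 0 0 0 0", "hand": 255, "squeeze": 25}}

```text
time: 10.43
tcp_pos: [0.4738, 0.132, 0.0884]
tool_rot: [3.14, 0.087, 0.0]
wrist_force: [-0.4, 0.2, 3.5]
opening: 0.0496
grip_force: 25.0
```

Emit:
{"method": "apply_moves", "body": {"commands": "0 0 -0.2 0 0 0;0 0 -0.3 0 0 0;0 0 -0.4 0 0 0;0 0 -0.5 0 0 0;0 0 -0.5 0 0 0;0 0 -0.5 0 0 0;0 0 -0.5 0 0 0;0 0 -0.5 0 0 0;0 0 -0.5 0 0 0;0 0 -0.5 0 0 0"}}

```text
time: 11.27
tcp_pos: [0.4732, 0.1319, 0.1624]
tool_rot: [-3.14, -0.088, 0.002]
wrist_force: [0.4, 0.7, -0.5]
opening: 0.0495
grip_force: 25.0
```

```bash
python3 - <<'E'
from h import *
weigh(); st()
print('to nest'); sx,sy=off(NC,NY,.002); plan([(sx,sy,.12,NY),(sx,sy,.055,NY)])
print('to tray'); x,y=off(TC,TY,.055,-.045); plan([(x,y,.12,TY),(x,y,.0435,TY)])
E
```

```text
Fz [-1.4  -0.75 -0.7  -0.2  -1.2  -1.24] mean -0.92
t 11.57 grasp [0.4737 0.132  0.1121] yaw 0.056 tilt [-0.0001  0.    ] F [ 0.48 -0.79 -1.24] open 0.05 grip 25.0
to nest
0.057 0.99 -0.017 0 0 0.079 | rows 6 -> 
0.312 0.99 -0.018 0 0 0 | rows 6 -> 
0.297 0.946 -0.017 0 0 0 | rows 6 -> (np.float64(0.524662866480533), np.float64(-0.3183836081067969), 0.12)
0.001 0 0.433 0 0 0 | rows 4 -> (np.float64(0.524662866480533), np.float64(-0.3183836081067969), 0.055)
to tray
0.341 -0.798 -0.053 0 0 0.031 | rows 6 -> (np.float64(0.5180620527415436), np.float64(0.2543303632460154), 0.12)
-0 0 0.51 0 0 0 | rows 4 -> (np.float64(0.5180620527415436), np.float64(0.2543303632460154), 0.0435)
```

Emit:
{"method": "apply_moves", "body": {"commands": "0.34 -0.8 -0.05 0 0 0.03;0.34 -0.8 -0.05 0 0 0.03;0.34 -0.8 -0.05 0 0 0.03;0.34 -0.8 -0.05 0 0 0.03;0.34 -0.8 -0.05 0 0 0.03;0.34 -0.8 -0.05 0 0 0.03;0.34 -0.8 0.2 0 0 0.03;0.34 -0.8 0.38 0 0 0.03;0.34 -0.8 0.46 0 0 0.03;0.34 -0.8 0.46 0 0 0.03;0.34 -0.8 0.46 0 0 0.03;0.34 -0.8 0.46 0 0 0.03"}}

```text
time: 12.57
tcp_pos: [0.5183, 0.2537, 0.0948]
tool_rot: [3.14, -0.063, 0.001]
wrist_force: [0.8, -0.2, -0.5]
opening: 0.0499
grip_force: 25.0
```

Emit:
{"method": "apply_moves", "body": {"commands": "0 0 0 0 0 0;0 0 0 0 0 0;0 0 0 0 0 0;0 0 0 0 0 0;0 0 0 0 0 0;0 0 0 0 0 0;0 0 0 0 0 0", "hand": 50}}

```text
time: 13.15
tcp_pos: [0.5179, 0.2547, 0.0942]
tool_rot: [3.141, -0.061, -0.0]
wrist_force: [-0.1, -0.3, -0.1]
opening: 0.0696
grip_force: 0.0
```

Emit:
{"method": "apply_moves", "body": {"commands": "0 0 -0.6 0 0 0;0 0 -0.6 0 0 0;0 0 -0.6 0 0 0;0 0 -0.6 0 0 0;0 0 -0.6 0 0 0"}}

```text
time: 13.57
tcp_pos: [0.5181, 0.2545, 0.1843]
tool_rot: [3.141, -0.061, 0.001]
wrist_force: [-0.1, -0.0, -0.7]
opening: 0.0699
grip_force: 0.0
```

```bash
python3 - <<'E'
from h import *
st()
for n in ('side','top'):
  print(n)
  for b in boxes(bot.read_camera(n),.0515):
    if b[5].mean()>150 and b[2][1]<100: print(*b[:5])
plan([(.633,.0748,.13,.062),(.633,.0748,.037,.062)])
E
```

```text
t 13.57 grasp [0.5181 0.2545 0.1333] yaw -0.039 tilt [0.0009 0.0003] F [-0.12 -0.03 -0.68] open 0.0699 grip 0.0
side
[259. 186.] [ 0.62180804 -0.07915149] [52. 92.] -0.09991169 0.04905143059834459
[199. 299.] [0.51733209 0.25441077] [51. 92.] -0.038470507 0.05334516848426583
[166. 329.] [0.5210752  0.34481171] [51. 92.] -0.04328966 0.053626366849309985
top
[251. 175.] [0.63289307 0.07518707] [50. 90.] 0.0873518 0.04924263459310186
[316. 180.] [ 0.62159485 -0.07795967] [50. 90.] -0.09792578 0.049298760778070466
0.696 0.99 0.009 0 0.001 -0.032 | rows 7 -> 
0.104 0.185 0.002 0 0 0 | rows 3 -> (0.633, 0.0748, 0.13)
-0 -0.001 0.62 0 0 0 | rows 5 -> (0.633, 0.0748, 0.037)
```

Emit:
{"method": "apply_moves", "body": {"commands": "0.7 0.99 0 0 0 -0.032;0.7 0.99 0 0 0 -0.032;0.7 0.99 0 0 0 -0.032;0.7 0.99 0 0 0 -0.032;0.7 0.99 0 0 0 -0.032;0.7 0.99 0 0 0 -0.032;0.7 0.99 0 0 0 -0.032", "hand": 0}}

```text
time: 14.25
tcp_pos: [0.6166, 0.1009, 0.1821]
tool_rot: [-3.14, -0.093, 0.006]
wrist_force: [-0.3, 1.2, 0.8]
opening: 0.0865
grip_force: 0.0
```

Emit:
{"method": "apply_moves", "body": {"commands": "0.1 0.18 0 0 0 0;0.1 0.18 0 0 0 0;0.1 0.18 0 0 0 0;0.1 0.18 0 0 0 0;0.1 0.18 0.2 0 0 0;0.1 0.18 0.4 0 0 0;0.1 0.18 0.63 0 0 0;0.1 0.18 0.63 0 0 0;0.1 0.18 0.63 0 0 0;0.1 0.18 0.63 0 0 0"}}

```text
time: 15.08
tcp_pos: [0.6342, 0.0779, 0.0914]
tool_rot: [-3.139, -0.1, -0.003]
wrist_force: [-0.2, 0.2, 0.4]
opening: 0.0872
grip_force: 0.0
```

Emit:
{"method": "apply_moves", "body": {"commands": "0 0 0 0 0 0;0 0 0 0 0 0;0 0 0 0 0 0;0 0 0 0 0 0;0 0 0 0 0 0;0 0 0 0 0 0;0 0 0 0 0 0;0 0 0 0 0 0;0 0 0 0 0 0;0 0 0 0 0 0", "hand": 255, "squeeze": 25}}

```text
time: 15.92
tcp_pos: [0.6339, 0.0752, 0.0899]
tool_rot: [3.139, 0.096, -0.0]
wrist_force: [-0.9, -3.5, 3.6]
opening: 0.0499
grip_force: 25.0
```

Emit:
{"method": "apply_moves", "body": {"commands": "0 0 -0.2 0 0 0;0 0 -0.3 0 0 0;0 0 -0.4 0 0 0;0 0 -0.5 0 0 0;0 0 -0.6 0 0 0;0 0 -0.6 0 0 0;0 0 -0.6 0 0 0;0 0 -0.6 0 0 0;0 0 -0.6 0 0 0;0 0 -0.6 0 0 0"}}

```text
time: 16.75
tcp_pos: [0.6331, 0.076, 0.1783]
tool_rot: [3.14, 0.097, -0.003]
wrist_force: [-0.4, -1.3, -3.3]
opening: 0.0497
grip_force: 25.0
```

```bash
python3 - <<'E'
from h import *
weigh(); st()
print('to nest'); sx,sy=off(NC,NY,.002); plan([(sx,sy,.13,NY),(sx,sy,.06,NY)])
print('to tray'); x,y=off(TC,TY,-.055,-.045); plan([(x,y,.12,TY),(x,y,.0435,TY)])
E
```

```text
Fz [-4.55 -3.85 -3.36 -4.75 -3.26 -3.6 ] mean -3.89
t 17.05 grasp [0.6337 0.0762 0.1285] yaw 0.062 tilt [-0.0004 -0.    ] F [ 0.76  0.25 -3.6 ] open 0.0498 grip 25.0
to nest
-0.341 0.99 -0.004 0 0 0.081 | rows 6 -> 
-0.076 0.99 -0.003 0 0 0 | rows 6 -> 
-0.054 0.687 -0.003 0 0 0 | rows 5 -> (np.float64(0.524662866480533), np.float64(-0.3183836081067969), 0.13)
0.001 -0 0.467 0 0 0 | rows 4 -> (np.float64(0.524662866480533), np.float64(-0.3183836081067969), 0.06)
to tray
-0.99 -0.909 0.04 0 0 0.033 | rows 7 -> 
-0.475 -0.353 0.017 0 0 0 | rows 5 -> (np.float64(0.40815905848044215), np.float64(0.25894900508581065), 0.12)
0.001 -0 0.51 0 0 0 | rows 4 -> (np.float64(0.40815905848044215), np.float64(0.25894900508581065), 0.0435)
```

```bash
python3 - <<'E'
from h import *
sx,sy=off(NC,NY,.004); plan([(.48,-.19,.135,NY),(sx,sy,.135,NY),(sx,sy,.07,NY),(sx,sy,.055,NY)])
E
```

```text
-0.657 0.99 -0.025 0 0 0.081 | rows 7 -> 
-0.28 0.814 -0.018 0 0 0 | rows 6 -> (0.48, -0.19, 0.135)
0.47 0.783 -0 0 0 0 | rows 6 -> (np.float64(0.5266257329610659), np.float64(-0.3187672162135938), 0.135)
-0 0 0.433 0 0 0 | rows 4 -> (np.float64(0.5266257329610659), np.float64(-0.3187672162135938), 0.07)
-0 0 0.1 0 0 0 | rows 3 -> (np.float64(0.5266257329610659), np.float64(-0.3187672162135938), 0.055)
```

Emit:
{"method": "apply_moves", "body": {"commands": "-0.66 0.99 -0.02 0 0 0.08;-0.66 0.99 -0.02 0 0 0.08;-0.66 0.99 -0.02 0 0 0.08;-0.66 0.99 -0.02 0 0 0.08;-0.66 0.99 -0.02 0 0 0.08;-0.66 0.99 -0.02 0 0 0.08;-0.66 0.99 -0.02 0 0 0.08", "squeeze": 35}}

```text
time: 17.63
tcp_pos: [0.5438, -0.0795, 0.183]
tool_rot: [3.127, -0.301, 0.001]
wrist_force: [-0.2, 0.7, -3.4]
opening: 0.05
grip_force: 35.0
```

Emit:
{"method": "apply_moves", "body": {"commands": "-0.28 0.81 -0.02 0 0 0;-0.28 0.81 -0.02 0 0 0;-0.28 0.81 -0.02 0 0 0;-0.28 0.81 -0.02 0 0 0;-0.28 0.81 -0.02 0 0 0;-0.28 0.81 -0.02 0 0 0"}}

```text
time: 18.13
tcp_pos: [0.4809, -0.1885, 0.186]
tool_rot: [-3.127, 0.296, -0.002]
wrist_force: [0.1, 1.1, -3.2]
opening: 0.05
grip_force: 35.0
```

Emit:
{"method": "apply_moves", "body": {"commands": "0.47 0.78 0 0 0 0;0.47 0.78 0 0 0 0;0.47 0.78 0 0 0 0;0.47 0.78 0 0 0 0;0.47 0.78 0 0 0 0;0.47 0.78 0 0 0 0;0.47 0.78 0 0 0 0"}}

```text
time: 18.72
tcp_pos: [0.5286, -0.3148, 0.1854]
tool_rot: [-3.126, 0.291, 0.0]
wrist_force: [0.3, 1.4, -3.1]
opening: 0.0496
grip_force: 35.0
```

```bash
python3 - <<'E'
from h import *
st()
# is the box still held straight? look from side
c=bot.read_camera('side'); cv2.imwrite('pics/n1.png',c['frame'][60:260,230:500].repeat(2,0).repeat(2,1))
sx,sy=off(NC,NY,.004); plan([(sx,sy,.07,NY),(sx,sy,.0545,NY)])
E
```

```text
t 18.72 grasp [ 0.5286 -0.3147  0.1344] yaw -0.186 tilt [-0.0004 -0.0022] F [ 0.31  1.41 -3.13] open 0.0496 grip 35.0
-0.006 0.029 0.43 0 0 0.002 | rows 4 -> (np.float64(0.5266257329610659), np.float64(-0.3187672162135938), 0.07)
-0 -0 0.104 0 0 0 | rows 3 -> (np.float64(0.5266257329610659), np.float64(-0.3187672162135938), 0.0545)
```

View pics/n1.png

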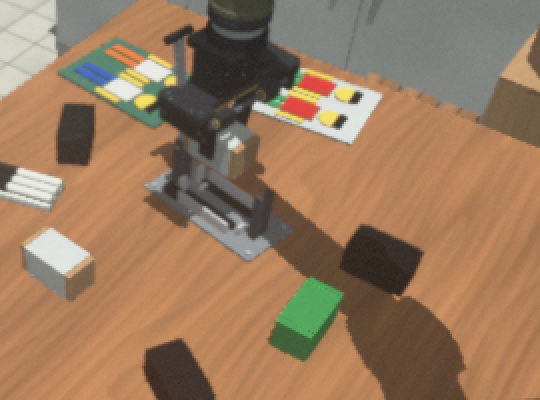

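The box hangs level in the gripper at crop (235,150) above the nest, clear of the bar. I lower it.

Emit:
{"method": "apply_moves", "body": {"commands": "0 0.01 0.2 0 0 0;0 0.01 0.43 0 0 0;0 0.01 0.43 0 0 0;0 0.01 0.43 0 0 0;0 0.01 0.43 0 0 0;0 0.01 0.46 0 0 0;0 0.01 0.49 0 0 0;0 0.01 0.51 0 0 0;0 0.01 0.53 0 0 0;0 0.01 0.53 0 0 0;0 0.01 0.53 0 0 0;0 0.01 0.53 0 0 0"}}

```text
time: 19.77
tcp_pos: [0.5281, -0.3195, 0.1132]
tool_rot: [3.125, -0.297, 0.003]
wrist_force: [-12.0, 6.0, 31.0]
opening: 0.0497
grip_force: 35.0
```

```bash
python3 - <<'E'
from h import *
st(); weigh(2)
sx,sy=off(NC,NY,.004); plan([(sx,sy,.0545,NY)])
E
```

```text
t 19.77 grasp [ 0.5281 -0.3196  0.0622] yaw -0.189 tilt [0.0019 0.0027] F [-12.02   6.    30.96] open 0.0497 grip 35.0
Fz [29.62 30.35] mean 29.98
-0.01 -0.003 0.051 0.001 -0.001 0.001 | rows 3 -> (np.float64(0.5266257329610659), np.float64(-0.3187672162135938), 0.0545)
```

```bash
python3 - <<'E'
from h import *
c=bot.read_camera('side'); a=cv2.resize(c['frame'][70:200,270:400],None,fx=4,fy=4,interpolation=cv2.INTER_CUBIC)[:500]
P=cloud(c)
m=(P[...,0]>.4)&(P[...,0]<.65)&(P[...,1]<-.26)&(P[...,1]>-.38)&(P[...,2]>.005)&(P[...,2]<.1)
hsv=cv2.cvtColor(c['frame'],cv2.COLOR_BGR2HSV)
w=m&(hsv[...,2]>150)
print(len(P[w]))
cv2.imwrite('pics/n2.png',a)
st()
E
```

```text
227
t 19.92 grasp [ 0.5282 -0.3196  0.0622] yaw -0.189 tilt [0.002  0.0027] F [-13.18   6.9   30.31] open 0.0496 grip 35.0
```

View pics/n2.png

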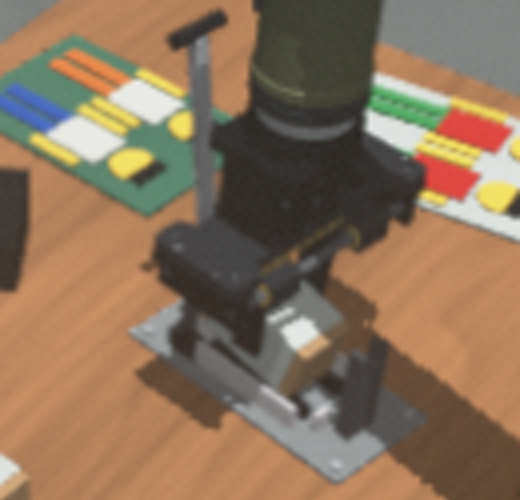

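The box appears pitched in the grip, with its far end caught on top of the stops at crop (200,330). I lift and check.

Emit:
{"method": "apply_moves", "body": {"commands": "0 0 -0.1 0 0 0;0 0 -0.2 0 0 0;0 0 -0.4 0 0 0;-0.05 0 -0.5 0 0 0;-0.05 0 -0.5 0 0 0;-0.05 0 -0.5 0 0 0;-0.05 0 -0.5 0 0 0;-0.05 0 -0.5 0 0 0;-0.05 0 -0.5 0 0 0"}}

```text
time: 20.67
tcp_pos: [0.519, -0.3174, 0.1795]
tool_rot: [-3.126, 0.297, 0.004]
wrist_force: [-0.5, -0.1, -4.0]
opening: 0.05
grip_force: 35.0
```

```bash
python3 - <<'E'
from h import *
np.set_printoptions(precision=4,suppress=True)
st()
c=bot.read_camera('side'); a=cv2.resize(c['frame'][50:200,270:400],None,fx=4,fy=4,interpolation=cv2.INTER_CUBIC)[:600]
cv2.imwrite('pics/n3.png',a)
P=cloud(c); hsv=cv2.cvtColor(c['frame'],cv2.COLOR_BGR2HSV)
# box near end face / side in nest frame
Q=P-[*NC,0]; cs,sn=np.cos(NY),np.sin(NY); Qx=Q[...,0]*cs+Q[...,1]*sn; Qy=-Q[...,0]*sn+Q[...,1]*cs
m=(abs(Qy-.025)<.006)&(abs(Qx)<.07)&(Q[...,2]>.03)&(Q[...,2]<.13)
print(m.sum()); 
for x in np.arange(-.06,.06,.01):
    k=m&(Qx>=x)&(Qx<x+.01)
    if k.sum(): print(round(x,3),k.sum(),P[k][:,2].min(),P[k][:,2].max())
m=(abs(Qy)<.028)&(Qx<-.03)&(Qx>-.07)&(P[...,2]>.03)&(P[...,2]<.15)
q=np.c_[Qx[m],Qy[m],P[m][:,2]]; print(q[np.argsort(q[:,2])][::12])
E
```

```text
t 20.67 grasp [ 0.5189 -0.3173  0.1285] yaw -0.189 tilt [-0.0024 -0.0012] F [-0.53 -0.11 -4.  ] open 0.05 grip 35.0
230
-0.06 2 0.12688316760105767 0.12989165704141892
-0.05 31 0.08651257472405094 0.12924527456801793
-0.04 44 0.08375802236726693 0.12822986128028302
-0.03 44 0.08416225472718675 0.12886708952710513
-0.02 40 0.08409326165500774 0.1297856702391268
-0.01 11 0.08850845545567654 0.11503476417431113
0.0 8 0.09321615046800191 0.10312070545673246
0.01 12 0.09339600600534204 0.11671962107189626
0.02 15 0.09774229203819573 0.1129913906787452
0.03 11 0.09924515191889272 0.1138095864155868
0.04 8 0.10328384248590206 0.11060252174496266
0.05 4 0.03142925047214595 0.03241876788755804
[[-0.0699  0.0132  0.0358]
 [-0.0697  0.0115  0.0679]
 [-0.039  -0.0076  0.0859]
 [-0.0313  0.0242  0.0889]
 [-0.0413  0.0084  0.0932]
 [-0.0336  0.0243  0.0974]
 [-0.0374  0.0251  0.1003]
 [-0.0437  0.0015  0.1047]
 [-0.0348  0.0236  0.1082]
 [-0.0454  0.0243  0.112 ]
 [-0.0454 -0.0027  0.1137]
 [-0.0461  0.0027  0.1172]
 [-0.0485  0.0141  0.1217]
 [-0.0494 -0.0117  0.1248]
 [-0.0322  0.0241  0.1272]
 [-0.0504  0.0059  0.1284]
 [-0.0429 -0.0143  0.1294]
 [-0.0399 -0.0095  0.1302]
 [-0.0441 -0.0007  0.1309]
 [-0.0427  0.0018  0.1314]
 [-0.0357  0.0173  0.1323]
 [-0.0501  0.0257  0.1327]
 [-0.0341  0.0158  0.1338]
 [-0.0324  0.0141  0.1351]]
```

View pics/n3.png

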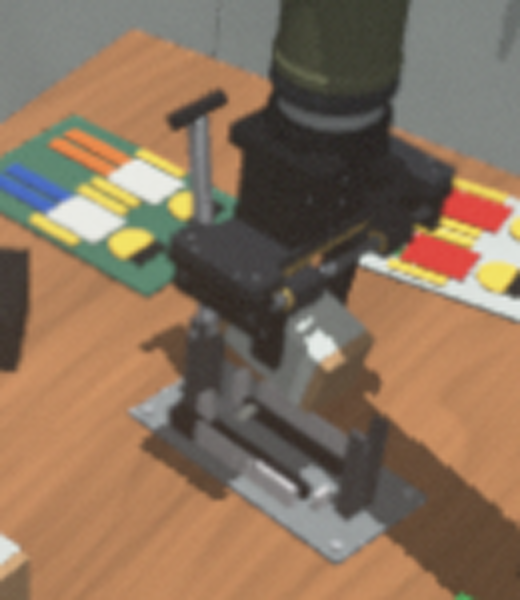

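The box is pitched about 0.25 rad with its far end up: the lower edge is at z 84 mm near and 103 mm far. I lower it 4 mm further back, touch the near edge on the runners, then ease the grip so that it pivots level.

Emit:
{"method": "apply_moves", "body": {"commands": "0.02 0 0.2 0 0 0;0.02 0 0.4 0 0 0;0.02 0 0.44 0 0 0;0.02 0 0.45 0 0 0;0.02 0 0.45 0 0 0;0.02 0 0.45 0 0 0;0.02 0 0.45 0 0 0"}}

```text
time: 21.3
tcp_pos: [0.5229, -0.3187, 0.1148]
tool_rot: [3.127, -0.297, 0.002]
wrist_force: [0.0, -0.2, -3.1]
opening: 0.0498
grip_force: 35.0
```

Emit:
{"method": "apply_moves", "body": {"commands": "0 0 0 0 0 0;0 0 0.01 0 0 0;0 0 0.02 0 0 0;0 0 0.03 0 0 0;0 0 0.04 0 0 0;0 0 0.05 0 0 0;0 0 0.05 0 0 0;0 0 0.05 0 0 0;0 0 0.05 0 0 0", "squeeze": 10}}

```text
time: 22.05
tcp_pos: [0.5247, -0.3191, 0.1083]
tool_rot: [3.126, -0.297, 0.008]
wrist_force: [2.7, -0.5, 4.8]
opening: 0.0499
grip_force: 10.0
```

```bash
cat >> h.py <<'E'
def nestview():
    c=bot.read_camera('side'); P=cloud(c)
    Q=P-[*NC,0]; cs,sn=np.cos(NY),np.sin(NY); Qx=Q[...,0]*cs+Q[...,1]*sn; Qy=-Q[...,0]*sn+Q[...,1]*cs
    for x in np.arange(-.06,.06,.01):
        k=(abs(Qy-.025)<.006)&(Q[...,2]>.024)&(Q[...,2]<.09)&(Qx>=x)&(Qx<x+.01)
        if k.sum(): print(round(x,3),k.sum(),P[k][:,2].min().round(4),P[k][:,2].max().round(4))
    return c,Qx,Qy,P[...,2]
E
python3 -c "
from h import *
st(); nestview()"
```

```text
t 22.05 grasp [ 0.525  -0.3192  0.0573] yaw -0.189 tilt [0.0054 0.0015] F [ 2.67 -0.49  4.81] open 0.0499 grip 10.0
-0.05 7 0.0337 0.0646
-0.04 40 0.0246 0.0669
-0.03 41 0.024 0.0703
-0.02 41 0.0244 0.0699
-0.01 31 0.0267 0.081
0.0 3 0.0259 0.0277
0.01 4 0.025 0.0276
0.02 8 0.0248 0.0383
0.03 11 0.0251 0.0386
0.04 6 0.0255 0.0387
0.05 6 0.0248 0.033
```

Emit:
{"method": "apply_moves", "body": {"commands": "-0.01 0 0.01 0 0 0;-0.01 0 0.01 0 0 0;-0.01 0 0.02 0 0 0;-0.01 0 0.02 0 0 0;-0.01 0 0.03 0 0 0;-0.01 0 0.03 0 0 0;-0.01 0 0.03 0 0 0;-0.01 0 0.03 0 0 0", "squeeze": 5}}

```text
time: 22.77
tcp_pos: [0.5212, -0.3182, 0.1022]
tool_rot: [3.127, -0.297, 0.0]
wrist_force: [2.2, -0.3, 6.0]
opening: 0.0501
grip_force: 5.0
```

```bash
python3 - <<'E'
from h import *
st(); c,Qx,Qy,Z=nestview()
cv2.imwrite('pics/n4.png',cv2.resize(c['frame'][70:200,270:400],None,fx=4,fy=4,interpolation=cv2.INTER_CUBIC))
E
```

```text
t 22.77 grasp [ 0.5212 -0.3182  0.0512] yaw -0.189 tilt [0.0003 0.0003] F [ 2.23 -0.33  6.  ] open 0.0501 grip 5.0
-0.05 20 0.025 0.0643
-0.04 39 0.0258 0.0642
-0.03 36 0.0244 0.0655
-0.02 43 0.0243 0.071
-0.01 5 0.0262 0.0676
0.01 2 0.025 0.0299
0.02 5 0.0241 0.0319
0.03 4 0.0269 0.029
0.04 2 0.0262 0.0301
0.05 2 0.0271 0.0277
```

View pics/n4.png

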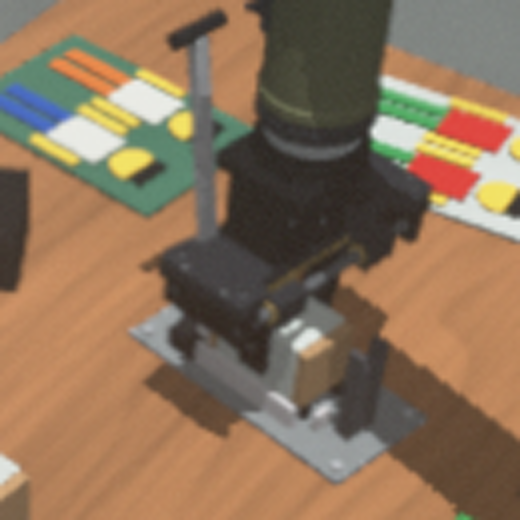

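The box now lies nearly level between the lips, with its near end at crop (320,370). I release it and back off.

Emit:
{"method": "apply_moves", "body": {"commands": "0 0 0 0 0 0;0 0 0 0 0 0;0 0 0 0 0 0;0 0 0 0 0 0;0 0 0 0 0 0;0 0 0 0 0 0;0 0 0 0 0 0;0 0 0 0 0 0", "hand": 0}}

```text
time: 23.48
tcp_pos: [0.521, -0.3181, 0.1017]
tool_rot: [3.128, -0.297, -0.0]
wrist_force: [-0.6, 1.1, -0.3]
opening: 0.0862
grip_force: 0.0
```

Emit:
{"method": "apply_moves", "body": {"commands": "0 0 -0.3 0 0 0;0 0 -0.6 0 0 0;-0.4 -0.4 -0.9 0 0 0;-0.8 -0.8 -0.9 0 0 0;-0.8 -0.8 -0.9 0 0 0;-0.8 -0.8 -0.9 0 0 0;-0.8 -0.8 -0.9 0 0 0;-0.8 -0.8 -0.9 0 0 0;-0.8 -0.8 -0.9 0 0 0"}}

```text
time: 24.23
tcp_pos: [0.4259, -0.1778, 0.2374]
tool_rot: [3.125, -0.296, 0.002]
wrist_force: [-0.1, -0.4, 0.3]
opening: 0.0868
grip_force: 0.0
```

```bash
python3 - <<'E'
from h import *
st()
for n in ('side','top'):
  c=bot.read_camera(n); print(n)
  for b in boxes(c,.065,.012):
    if b[0][0]>290 or n=='side': print(*b)
  P=cloud(c); Q=P-[*NC,0]; cs,sn=np.cos(NY),np.sin(NY); Qx=Q[...,0]*cs+Q[...,1]*sn; Qy=-Q[...,0]*sn+Q[...,1]*cs
  m=(abs(Qy)<.02)&(P[...,2]>.055)&(P[...,2]<.075)
  for x in np.arange(-.06,.06,.01):
    k=m&(Qx>=x)&(Qx<x+.01)
    if k.sum(): print(round(x,3),k.sum(),np.median(P[k][:,2]).round(4))
  if n=='top': cv2.imwrite('pics/n5.png',cv2.resize(c['frame'][140:290,370:480],None,fx=4,fy=4))
E
```

```text
t 24.23 grasp [ 0.426  -0.1779  0.1864] yaw -0.189 tilt [0.0018 0.0022] F [-0.07 -0.41  0.34] open 0.0868 grip 0.0
side
[198. 297.] [0.51832727 0.25458215] [50. 87.] -0.02730918 0.05444850493402305 [212. 220. 221.] 582
[165. 327.] [0.52070947 0.34499481] [50. 90.] -0.06142199 0.05467590684503455 [210. 219. 220.] 779
-0.05 26 0.0606
-0.04 9 0.0638
top
```

View pics/n5.png

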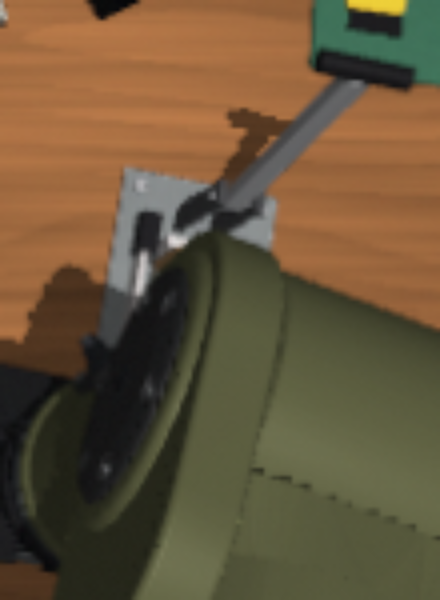

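The arm hides the nest in this crop. The last empty box has to be fetched anyway, so I move off towards it and look again.

```bash
python3 - <<'E'
from h import *
plan([(.50,-.06,.17,-.099),(.622,-.0785,.15,-.099)])
E
```

```text
0.333 -0.871 0.105 0 0 -0.029 | rows 6 -> (0.5, -0.06, 0.17)
0.822 0.042 0.134 0 0 0 | rows 5 -> (0.622, -0.0785, 0.15)
```

Emit:
{"method": "apply_moves", "body": {"commands": "0.33 -0.87 0.1 0 0 -0.03;0.33 -0.87 0.1 0 0 -0.03;0.33 -0.87 0.1 0 0 -0.03;0.33 -0.87 0.1 0 0 -0.03;0.33 -0.87 0.1 0 0 -0.03;0.33 -0.87 0.1 0 0 -0.03"}}

```text
time: 24.83
tcp_pos: [0.4996, -0.0589, 0.2208]
tool_rot: [-3.137, 0.148, 0.002]
wrist_force: [0.7, 0.2, -1.0]
opening: 0.0868
grip_force: 0.0
```

```bash
cat >> h.py <<'E'
def nestbox(n):
  c=bot.read_camera(n); print(n)
  P=cloud(c); Q=P-[*NC,0]; cs,sn=np.cos(NY),np.sin(NY); Qx=Q[...,0]*cs+Q[...,1]*sn; Qy=-Q[...,0]*sn+Q[...,1]*cs
  hsv=cv2.cvtColor(c['frame'],cv2.COLOR_BGR2HSV)
  m=(abs(Qy)<.04)&(abs(Qx)<.064)&(P[...,2]>.058)&(P[...,2]<.085)
  if m.sum()>50:
    rc=cv2.minAreaRect((np.c_[Qx[m],Qy[m]]*1000).astype(np.float32)); print('rect nest frame mm',rc)
    A=np.c_[Qx[m],Qy[m],np.ones(m.sum())]; print('plane',np.linalg.lstsq(A,P[m][:,2],rcond=None)[0].round(4))
  return c
E
python3 - <<'E'
from h import *
st(); 
for n in ('side','top'):
  c=nestbox(n)
  for b in boxes(c):
    if b[5].mean()>150 and b[2][1]<100: print(*b[:5])
plan([(.622,-.0785,.15,-.099),(.622,-.0785,.037,-.099)])
E
```

```text
t 24.83 grasp [ 0.4996 -0.0589  0.1698] yaw -0.094 tilt [-0.0016 -0.0015] F [ 0.73  0.21 -0.97] open 0.0868 grip 0.0
side
rect nest frame mm ((-3.6714248657226562, 0.25290870666503906), (81.46533203125, 53.063331604003906), 1.1948916912078857)
plane [ 0.0135 -0.0276  0.0646]
[259. 186.] [ 0.6222168  -0.07837768] [51. 93.] -0.11978996 0.04885054657584902
[198. 298.] [0.51765735 0.25453854] [51. 92.] -0.034775972 0.05308429426975346
[166. 329.] [0.52108838 0.34486261] [51. 92.] -0.046635985 0.05354500854741287
top
rect nest frame mm ((0.6772727966308594, 0.9919090270996094), (49.93907928466797, 88.93294525146484), 89.7603759765625)
plane [-0.0043 -0.0167  0.0645]
[136. 219.] [0.52133795 0.34564801] [51. 89.] -0.037525773 0.053682075976642096
[174. 221.] [0.51786554 0.25376064] [52. 88.] -0.049682498 0.05389542653531055
0.829 0.037 0.133 0 0 0 | rows 6 -> (0.622, -0.0785, 0.15)
0.001 0 0.753 0 0 0 | rows 5 -> (0.622, -0.0785, 0.037)
```

The box in the nest is level: top at 64.5 mm, centre within 1 mm of the seat, so step 1 looks met. Now the last empty box.

Emit:
{"method": "apply_moves", "body": {"commands": "0.83 0.04 0.13 0 0 0;0.83 0.04 0.13 0 0 0;0.83 0.04 0.13 0 0 0;0.83 0.04 0.13 0 0 0;0.83 0.04 0.4 0 0 0;0.83 0.04 0.6 0 0 0;0.83 0.04 0.8 0 0 0;0.83 0.04 0.89 0 0 0;0.83 0.04 0.89 0 0 0;0.83 0.04 0.89 0 0 0;0.83 0.04 0.89 0 0 0"}}

```text
time: 25.85
tcp_pos: [0.6236, -0.0773, 0.0904]
tool_rot: [3.137, -0.151, 0.005]
wrist_force: [0.3, -0.5, 0.2]
opening: 0.087
grip_force: 0.0
```

Emit:
{"method": "apply_moves", "body": {"commands": "0 0 0 0 0 0;0 0 0 0 0 0;0 0 0 0 0 0;0 0 0 0 0 0;0 0 0 0 0 0;0 0 0 0 0 0;0 0 0 0 0 0;0 0 0 0 0 0;0 0 0 0 0 0;0 0 0 0 0 0", "hand": 255, "squeeze": 25}}

```text
time: 26.68
tcp_pos: [0.6224, -0.0769, 0.0884]
tool_rot: [3.138, -0.15, 0.0]
wrist_force: [-0.6, -1.2, 2.1]
opening: 0.0502
grip_force: 25.0
```

Emit:
{"method": "apply_moves", "body": {"commands": "0 0 -0.2 0 0 0;0 0 -0.3 0 0 0;0 0 -0.4 0 0 0;0 0 -0.5 0 0 0;0 0 -0.55 0 0 0;0 0 -0.55 0 0 0;0 0 -0.55 0 0 0;0 0 -0.55 0 0 0;0 0 -0.55 0 0 0;0 0 -0.55 0 0 0"}}

```text
time: 27.52
tcp_pos: [0.6218, -0.0766, 0.1696]
tool_rot: [-3.138, 0.149, 0.003]
wrist_force: [-0.7, 0.4, -0.5]
opening: 0.0496
grip_force: 25.0
```

```bash
python3 - <<'E'
from h import *
weigh(3); st()
x,y=off(TC,TY,-.055,-.045); plan([(.45,.1,.13,TY),(x,y,.13,TY),(x,y,.0435,TY)])
E
```

```text
Fz [-1.23 -0.66 -0.95] mean -0.95
t 27.67 grasp [ 0.6221 -0.0766  0.1192] yaw -0.095 tilt [-0.0008 -0.0001] F [-0.8   0.13 -0.95] open 0.05 grip 25.0
-0.99 -0.839 -0.056 0 0 -0.017 | rows 7 -> 
-0.252 -0.238 -0.015 0 0 0 | rows 4 -> (0.45, 0.1, 0.13)
-0.305 -0.99 0 0 0 0 | rows 6 -> 
-0.018 -0.057 0.001 0 0 0 | rows 3 -> (np.float64(0.40815905848044215), np.float64(0.25894900508581065), 0.13)
0.001 0 0.576 0 0 0 | rows 5 -> (np.float64(0.40815905848044215), np.float64(0.25894900508581065), 0.0435)
```

Emit:
{"method": "apply_moves", "body": {"commands": "-0.99 -0.84 -0.06 0 0 -0.017;-0.99 -0.84 -0.06 0 0 -0.017;-0.99 -0.84 -0.06 0 0 -0.017;-0.99 -0.84 -0.06 0 0 -0.017;-0.99 -0.84 -0.06 0 0 -0.017;-0.99 -0.84 -0.06 0 0 -0.017;-0.99 -0.84 -0.06 0 0 -0.017"}}

```text
time: 28.25
tcp_pos: [0.4858, 0.0642, 0.1801]
tool_rot: [3.139, -0.06, 0.002]
wrist_force: [0.2, -0.3, -0.7]
opening: 0.0499
grip_force: 25.0
```

Emit:
{"method": "apply_moves", "body": {"commands": "-0.5 -1 -0.015 0 0 0;-0.5 -1 -0.015 0 0 0;-0.5 -1 -0.015 0 0 0;-0.5 -1 -0.015 0 0 0;-0.5 -1 -0.015 0 0 0;-0.5 -1 -0.015 0 0 0"}}

```text
time: 28.75
tcp_pos: [0.4178, 0.2179, 0.1824]
tool_rot: [-3.14, 0.058, -0.001]
wrist_force: [-0.4, -0.6, -1.6]
opening: 0.0498
grip_force: 25.0
```

```bash
python3 - <<'E'
from h import *
st(); print(bot.state()['joint_positions'].round(2)); weigh(1)
for b in boxes(bot.read_camera('side'),.052):
    if b[5].mean()>150 and b[2][1]<100: print(*b[:5])
x,y=off(TC,TY,-.055,-.045); plan([(x,y,.13,TY),(x,y,.0435,TY)])
E
```

```text
t 28.75 grasp [0.4178 0.2179 0.1314] yaw -0.037 tilt [ 0.0009 -0.0009] F [-0.4  -0.65 -1.6 ] open 0.0498 grip 25.0
[ 0.38  0.09 -0.94  1.99  0.08  1.1  -2.21]
Fz [-1.65] mean -1.65
[191. 300.] [0.51779742 0.25765906] [48. 92.] -0.11399138 0.05284866451969451
[165. 329.] [0.52138007 0.34525485] [51. 93.] -0.063593745 0.053586769594174424
-0.085 -0.292 0.006 0 0 0 | rows 4 -> (np.float64(0.40815905848044215), np.float64(0.25894900508581065), 0.13)
-0 -0 0.577 0 0 0 | rows 5 -> (np.float64(0.40815905848044215), np.float64(0.25894900508581065), 0.0435)
```

Emit:
{"method": "apply_moves", "body": {"commands": "-0.085 -0.285 0 0 0 0;-0.085 -0.285 0 0 0 0;-0.085 -0.285 0 0 0 0;-0.085 -0.285 0 0 0 0;-0.085 -0.285 0.2 0 0 0;-0.085 -0.285 0.4 0 0 0;-0.085 -0.285 0.52 0 0 0;-0.085 -0.285 0.58 0 0 0;-0.085 -0.285 0.58 0 0 0;-0.085 -0.285 0.58 0 0 0;-0.085 -0.285 0.58 0 0 0"}}

```text
time: 29.77
tcp_pos: [0.4079, 0.2585, 0.0955]
tool_rot: [-3.141, 0.068, -0.002]
wrist_force: [0.2, -0.3, -0.5]
opening: 0.05
grip_force: 25.0
```

Emit:
{"method": "apply_moves", "body": {"commands": "0 0 0 0 0 0;0 0 0 0 0 0;0 0 0 0 0 0;0 0 0 0 0 0;0 0 0 0 0 0;0 0 0 0 0 0;0 0 0 0 0 0", "hand": 50}}

```text
time: 30.35
tcp_pos: [0.4069, 0.2592, 0.095]
tool_rot: [3.141, -0.065, 0.0]
wrist_force: [0.6, -0.4, -0.2]
opening: 0.0696
grip_force: 0.0
```

Emit:
{"method": "apply_moves", "body": {"commands": "0 0 -0.6 0 0 0;0 0 -0.8 0 0 0;0 0 -0.8 0 0 0;0 0 -0.8 0 0 0;0 0 -0.8 0 0 0;0 0 -0.8 0 0 0"}}

```text
time: 30.85
tcp_pos: [0.4067, 0.2587, 0.2146]
tool_rot: [3.14, -0.066, -0.0]
wrist_force: [0.0, -0.0, -0.2]
opening: 0.07
grip_force: 0.0
```

```bash
python3 - <<'E'
from h import *
st(); nestbox('top')
for b in boxes(bot.read_camera('side'),.052):
    if b[5].mean()>150 and b[2][1]<100: print(*b[:5])
x,y=off(NC,NY,.104); plan([(.45,0,.27,TY),(.45,-.15,.30,NY),(x,y,.30,NY)])
# bar grip
for n in ('top','side'):
    P=cloud(bot.read_camera(n)).reshape(-1,3); m=(P[:,2]>.228)&(P[:,2]<.255)&(P[:,0]>.58)&(P[:,0]<.68)&(P[:,1]<-.3)&(P[:,1]>-.38); q=P[m]; print(n,q.min(0),q.max(0),q.mean(0),len(q))
E
```

```text
t 30.85 grasp [0.4067 0.2587 0.1636] yaw -0.042 tilt [0.     0.0009] F [ 0.01 -0.05 -0.24] open 0.07 grip 0.0
top
rect nest frame mm ((0.3652992248535156, 1.1060104370117188), (49.86183547973633, 88.56723022460938), 89.47013854980469)
plane [-0.0037 -0.0178  0.0646]
[165. 329.] [0.52114075 0.34511572] [51. 92.] -0.05954182 0.05376525164862905
[239. 331.] [0.40376498 0.2585166 ] [51. 82.] -0.03633833 0.05399862235859897
0.21 0.99 -0.414 0 0.001 0 | rows 6 -> 
0.154 0.721 -0.3 0 0 0 | rows 5 -> (0.45, 0, 0.27)
0.041 0.99 -0.197 0 0 0.048 | rows 6 -> 
0.002 0.009 -0.002 0 0 0 | rows 3 -> (0.45, -0.15, 0.3)
0.99 0.721 0.001 0 0 0 | rows 7 -> 
0.393 0.286 0.001 0 0 0 | rows 4 -> (np.float64(0.624769056987712), np.float64(-0.3379476215534383), 0.3)
top [ 0.61382146 -0.35944603  0.22855769] [ 0.63224976 -0.31654632  0.24489627] [ 0.62182673 -0.33608526  0.23998334] 160Traceback (most recent call last):
  File "<stdin>", line 8, in <module>
    return umr_minimum(a, axis, None, out, keepdims, initial, where)
ValueError: zero-size array to reduction operation minimum which has no identity
```

Emit:
{"method": "apply_moves", "body": {"commands": "0.21 0.99 -0.41 0 0 0;0.21 0.99 -0.41 0 0 0;0.21 0.99 -0.41 0 0 0;0.21 0.99 -0.41 0 0 0;0.21 0.99 -0.41 0 0 0;0.21 0.99 -0.41 0 0 0", "hand": 0}}

```text
time: 31.55
tcp_pos: [0.4326, 0.1074, 0.2764]
tool_rot: [-3.141, 0.074, 0.0]
wrist_force: [0.2, 0.4, -0.9]
opening: 0.0868
grip_force: 0.0
```

Emit:
{"method": "apply_moves", "body": {"commands": "0.15 0.72 -0.4 0 0 0;0.15 0.72 -0.4 0 0 0;0.15 0.72 -0.4 0 0 0;0.15 0.72 -0.4 0 0 0;0.15 0.72 -0.4 0 0 0;0.15 0.72 -0.4 0 0 0"}}

```text
time: 32.05
tcp_pos: [0.4498, 0.0025, 0.3353]
tool_rot: [-3.139, 0.062, 0.003]
wrist_force: [-0.1, 0.2, -0.3]
opening: 0.0873
grip_force: 0.0
```

Emit:
{"method": "apply_moves", "body": {"commands": "0.04 1 -0.19 0 0 -0.048;0.04 1 -0.19 0 0 0.048;0.04 1 -0.19 0 0 0.048;0.04 1 -0.19 0 0 0.048;0.04 1 -0.19 0 0 0.048;0.04 1 -0.19 0 0 0.048;0.04 1 -0.19 0 0 0.048"}}

```text
time: 32.63
tcp_pos: [0.4502, -0.1468, 0.3639]
tool_rot: [-3.126, 0.295, 0.003]
wrist_force: [0.9, 0.8, 0.8]
opening: 0.087
grip_force: 0.0
```

```bash
python3 - <<'E'
from h import *
st(); c=nestbox('side')
for n in ('top','side'):
    P=cloud(bot.read_camera(n)).reshape(-1,3); m=(P[:,2]>.228)&(P[:,2]<.255)&(P[:,0]>.58)&(P[:,0]<.68)&(P[:,1]<-.3)&(P[:,1]>-.38); q=P[m]; print(n,len(q),len(q) and (q.min(0),q.max(0),q.mean(0)))
for b in boxes(bot.read_camera('side'),.052):
    if b[5].mean()>150 and b[2][1]<100: print(*b[:5])
plan([(.623,-.338,.31,NY),(.623,-.338,.238,NY)])
E
```

```text
t 32.63 grasp [ 0.4501 -0.1467  0.3129] yaw -0.188 tilt [-0.0019 -0.0015] F [0.89 0.81 0.81] open 0.087 grip 0.0
side
rect nest frame mm ((0.9939842224121094, 0.15485382080078125), (93.74331665039062, 53.38628387451172), 0.04102521762251854)
plane [ 0.0052 -0.0275  0.0644]
top 0 0
side 15 (array([ 0.62040529, -0.33456024,  0.23566067]), array([ 0.63423755, -0.31517286,  0.24370009]), array([ 0.62675426, -0.32404525,  0.24147585]))
[198. 298.] [0.51765503 0.25403381] [51. 93.] -0.019667625 0.05324973992250699
[165. 329.] [0.52097443 0.34535239] [52. 92.] -0.0653007 0.05367826044927873
[236. 329.] [0.40819315 0.25835181] [50. 92.] -0.04394746 0.053926410824678056
0.99 0.745 0.017 0 0 0.001 | rows 7 -> 
0.382 0.285 0.007 0 0 0 | rows 4 -> (0.623, -0.338, 0.31)
-0 -0 0.48 0 0 0 | rows 4 -> (0.623, -0.338, 0.238)
```

Emit:
{"method": "apply_moves", "body": {"commands": "0.99 0.745 0 0 0 0;0.99 0.745 0 0 0 0;0.99 0.745 0 0 0 0;0.99 0.745 0 0 0 0;0.99 0.745 0 0 0 0;0.99 0.745 0 0 0 0;0.99 0.745 0 0 0 0;0.99 0.745 0 0 0 0"}}

```text
time: 33.5
tcp_pos: [0.5744, -0.2858, 0.3649]
tool_rot: [-3.126, 0.298, 0.001]
wrist_force: [0.1, 0.5, 1.1]
opening: 0.087
grip_force: 0.0
```

Emit:
{"method": "apply_moves", "body": {"commands": "0.38 0.28 0.01 0 0 0;0.38 0.28 0.01 0 0 0;0.38 0.28 0.01 0 0 0;0.38 0.28 0.01 0 0 0;0.38 0.28 0.01 0 0 0;0.38 0.28 0.01 0 0 0;0.38 0.28 0.01 0 0 0"}}

```text
time: 34.08
tcp_pos: [0.6219, -0.3383, 0.3651]
tool_rot: [3.126, -0.3, 0.002]
wrist_force: [-0.0, -0.6, -0.4]
opening: 0.0871
grip_force: 0.0
```

```bash
python3 - <<'E'
from h import *
st(); plan([(.623,-.338,.238,NY)])
c=bot.read_camera('side'); cv2.imwrite('pics/b1.png',cv2.resize(c['frame'][30:180,260:400],None,fx=4,fy=4,interpolation=cv2.INTER_CUBIC))
a=np.linspace(1.735,.9,11)[1:]; x0,z0=.075-.165*np.cos(1.735),.165*np.sin(1.735)
f=lambda a,x0,z0: ';'.join(f'{(.075-.165*np.cos(t)-x0)/.15:.2f} 0 {-(.165*np.sin(t)-z0)/.15:.2f} 0 0 0' for t in a)
print(f(a,x0,z0)); a1=.9; print(f(np.linspace(.9,0,13)[1:],.075-.165*np.cos(a1),.165*np.sin(a1)))
E
```

```text
t 34.08 grasp [ 0.622  -0.3383  0.3141] yaw -0.191 tilt [0.0016 0.0007] F [-0.03 -0.6  -0.36] open 0.0871 grip 0.0
0.006 -0.003 0.507 0 -0.001 0.001 | rows 4 -> (0.623, -0.338, 0.238)
-0.09 0 -0.01 0 0 0;-0.18 0 -0.01 0 0 0;-0.27 0 -0.01 0 0 0;-0.37 0 0.00 0 0 0;-0.46 0 0.02 0 0 0;-0.54 0 0.05 0 0 0;-0.63 0 0.08 0 0 0;-0.71 0 0.12 0 0 0;-0.79 0 0.17 0 0 0;-0.86 0 0.22 0 0 0
-0.06 0 0.05 0 0 0;-0.12 0 0.11 0 0 0;-0.18 0 0.17 0 0 0;-0.22 0 0.24 0 0 0;-0.27 0 0.31 0 0 0;-0.31 0 0.38 0 0 0;-0.34 0 0.46 0 0 0;-0.37 0 0.54 0 0 0;-0.39 0 0.62 0 0 0;-0.40 0 0.70 0 0 0;-0.41 0 0.78 0 0 0;-0.42 0 0.86 0 0 0
```

View pics/b1.png

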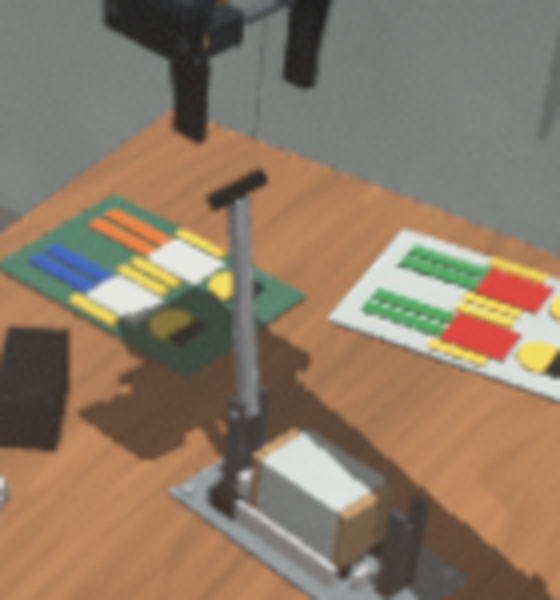

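The box lies level in the nest at crop (315,490). The open fingers at (190,120) and (305,65) straddle the cross-grip at (238,188). I descend, grip lightly and swing the bar down along its arc.

Emit:
{"method": "apply_moves", "body": {"commands": "0 0 0.25 0 0 0;0 0 0.4 0 0 0;0 0 0.5 0 0 0;0 0 0.5 0 0 0;0 0 0.5 0 0 0;0 0 0.5 0 0 0"}}

```text
time: 34.63
tcp_pos: [0.6226, -0.3397, 0.2905]
tool_rot: [3.126, -0.302, 0.004]
wrist_force: [-0.6, -0.1, -0.1]
opening: 0.0866
grip_force: 0.0
```

Emit:
{"method": "apply_moves", "body": {"commands": "0 0 0 0 0 0;0 0 0 0 0 0;0 0 0 0 0 0;0 0 0 0 0 0;0 0 0 0 0 0;0 0 0 0 0 0;0 0 0 0 0 0;0 0 0 0 0 0;0 0 0 0 0 0;0 0 0 0 0 0", "hand": 255, "squeeze": 10}}

```text
time: 35.47
tcp_pos: [0.6223, -0.3391, 0.2884]
tool_rot: [-3.126, 0.301, 0.0]
wrist_force: [-0.1, 1.8, 0.1]
opening: 0.0441
grip_force: 10.0
```

```bash
python3 -c "
from h import *
st()"
```

```text
t 35.47 grasp [ 0.6223 -0.3391  0.2374] yaw -0.192 tilt [-0.0002 -0.0007] F [-0.09  1.77  0.11] open 0.0441 grip 10.0
```

Gripped at 44.1 mm, the length of the cross-grip.

Emit:
{"method": "apply_moves", "body": {"commands": "-0.09 0 -0.01 0 0 0;-0.18 0 -0.01 0 0 0;-0.27 0 -0.01 0 0 0;-0.37 0 0 0 0 0;-0.46 0 0.02 0 0 0;-0.54 0 0.05 0 0 0;-0.63 0 0.08 0 0 0;-0.71 0 0.12 0 0 0;-0.79 0 0.17 0 0 0;-0.86 0 0.22 0 0 0;-0.86 0 0.22 0 0 0;-0.86 0 0.22 0 0 0"}}

```text
time: 36.47
tcp_pos: [0.4953, -0.314, 0.2553]
tool_rot: [-3.126, 0.301, 0.002]
wrist_force: [-0.5, 4.3, 0.3]
opening: 0.0437
grip_force: 10.0
```

```bash
python3 - <<'E'
from h import *
st(); s=bot.state(); g=s['tcp_pos'][:2]-NC; print('nest x',g@[np.cos(NY),np.sin(NY)],'expect',.075-.165*np.cos(.9),.074+.165*np.sin(.9))
E
```

```text
t 36.47 grasp [ 0.4952 -0.3139  0.2043] yaw -0.192 tilt [-0.0014 -0.0012] F [-0.49  4.26  0.28] open 0.0437 grip 10.0
nest x -0.027661216301390134 expect -0.027565644764659628 0.20324894008853478
```

Emit:
{"method": "apply_moves", "body": {"commands": "-0.06 -0.01 0.05 0 0 0;-0.12 -0.01 0.11 0 0 0;-0.18 -0.01 0.17 0 0 0;-0.22 -0.01 0.24 0 0 0;-0.27 -0.01 0.31 0 0 0;-0.31 -0.01 0.38 0 0 0;-0.34 -0.01 0.46 0 0 0;-0.37 -0.01 0.54 0 0 0;-0.39 -0.01 0.62 0 0 0;-0.4 -0.01 0.7 0 0 0;-0.41 -0.01 0.78 0 0 0;-0.42 -0.01 0.84 0 0 0;-0.42 -0.01 0.87 0 0 0;-0.42 -0.01 0.88 0 0 0;-0.42 -0.01 0.88 0 0 0;-0.42 -0.01 0.88 0 0 0"}}

```text
time: 37.8
tcp_pos: [0.4346, -0.3018, 0.1241]
tool_rot: [3.126, -0.302, 0.001]
wrist_force: [-0.9, 2.7, 4.9]
opening: 0.044
grip_force: 10.0
```

```bash
python3 - <<'E'
from h import *
st()
c=bot.read_camera('side'); cv2.imwrite('pics/b2.png',cv2.resize(c['frame'][70:210,270:410],None,fx=4,fy=4,interpolation=cv2.INTER_CUBIC))
E
```

```text
t 37.8 grasp [ 0.4346 -0.3018  0.0731] yaw -0.192 tilt [0.0007 0.0005] F [-0.94  2.7   4.86] open 0.044 grip 10.0
```

View pics/b2.png

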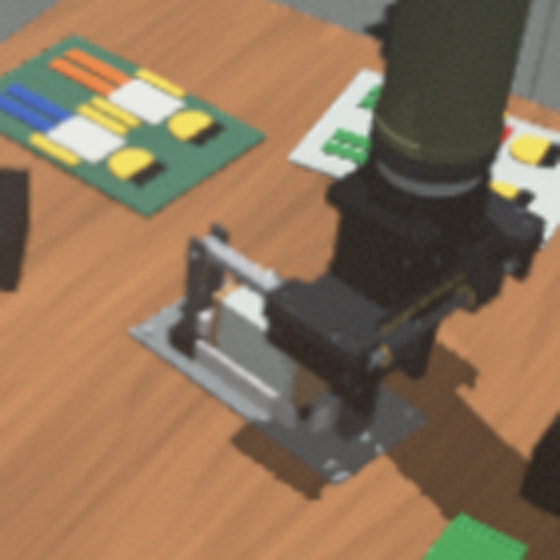

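The bar is level over the box at crop (240,265) and its tip is in the catch. I press a little more, release and withdraw upward.

Emit:
{"method": "apply_moves", "body": {"commands": "0 0 0.01 0 0 0;0 0 0.02 0 0 0;0 0 0.02 0 0 0;0 0 0.02 0 0 0;0 0 0 0 0 0;0 0 0 0 0 0"}}

```text
time: 38.35
tcp_pos: [0.4348, -0.3017, 0.124]
tool_rot: [3.126, -0.302, 0.003]
wrist_force: [2.2, 1.0, -0.1]
opening: 0.0437
grip_force: 10.0
```

Emit:
{"method": "apply_moves", "body": {"commands": "0 0 0 0 0 0;0 0 0 0 0 0;0 0 0 0 0 0;0 0 0 0 0 0;0 0 0 0 0 0;0 0 0 0 0 0;0 0 0 0 0 0;0 0 0 0 0 0;0 0 0 0 0 0", "hand": 0}}

```text
time: 39.1
tcp_pos: [0.434, -0.3015, 0.1235]
tool_rot: [3.127, -0.302, -0.0]
wrist_force: [0.3, -0.6, 0.7]
opening: 0.0861
grip_force: 0.0
```

Emit:
{"method": "apply_moves", "body": {"commands": "0 0 -0.3 0 0 0;0 0 -0.6 0 0 0;0 0 -0.95 0 0 0;0 0 -0.95 0 0 0;0 0 -0.95 0 0 0;0 0 -0.95 0 0 0;0 -1 -0.95 0 0 0;0 -1 -0.95 0 0 0;0 -1 -0.95 0 0 0;0 -1 -0.95 0 0 0;0 -1 -0.95 0 0 0"}}

```text
time: 40.02
tcp_pos: [0.4632, -0.1471, 0.2644]
tool_rot: [-3.126, 0.286, 0.004]
wrist_force: [-0.3, -0.9, 0.2]
opening: 0.087
grip_force: 0.0
```

Emit:
{"method": "apply_moves", "body": {"commands": "0.3 -0.8 0 0 0 0;0.3 -0.8 0 0 0 0;0.3 -0.8 0 0 0 0;0.3 -0.8 0 0 0 0;0.3 -0.8 0 0 0 0;0.3 -0.8 0 0 0 0"}}

```text
time: 40.52
tcp_pos: [0.529, -0.0459, 0.2643]
tool_rot: [3.127, -0.302, -0.005]
wrist_force: [0.5, -0.3, 0.3]
opening: 0.0872
grip_force: 0.0
```

```bash
python3 - <<'E'
from h import *
st()
for n in ('top','side'):
  c=nestbox(n); P=cloud(c); Q=P-[*NC,0]; cs,sn=np.cos(NY),np.sin(NY); Qx=Q[...,0]*cs+Q[...,1]*sn; Qy=-Q[...,0]*sn+Q[...,1]*cs
  for x in (-.1,-.09,-.06,-.03,0,.03):
    k=(abs(Qy)<.012)&(Qx>=x-.006)&(Qx<x+.006)&(P[...,2]>.05)
    if k.sum(): print(x,k.sum(),np.percentile(P[k][:,2],90).round(4))
  for b in boxes(c,.052):
    if b[5].mean()>150 and b[2][1]<100: print(*b[:5])
  if n=='side': cv2.imwrite('pics/f.png',c['frame'])
E
```

```text
t 40.52 grasp [ 0.5288 -0.0459  0.2133] yaw -0.192 tilt [-0.0032  0.0006] F [ 0.46 -0.29  0.3 ] open 0.0872 grip 0.0
top
rect nest frame mm ((0.07080841064453125, 0.8629112243652344), (50.202980041503906, 127.66188049316406), 89.50130462646484)
plane [-0.0099 -0.1082  0.0702]
-0.1 9 0.0788
-0.09 59 0.0829
-0.06 36 0.0821
-0.03 56 0.0805
0 58 0.081
0.03 56 0.08
[136. 219.] [0.52131494 0.34553104] [51. 89.] -0.04096794 0.05400609710001104
[174. 221.] [0.51760022 0.25346278] [51. 88.] -0.03859067 0.053995532892489845
[168. 268.] [0.4082301  0.25881686] [52. 92.] -0.046496034 0.0542392130175198
side
rect nest frame mm ((0.07085418701171875, 0.9245090484619141), (53.308799743652344, 127.76992797851562), 89.91744232177734)
plane [-0.004  -0.2652  0.0717]
-0.1 6 0.0802
-0.09 31 0.0819
-0.06 24 0.0807
-0.03 35 0.0805
0 32 0.0804
0.03 35 0.0814
[198. 298.] [0.51746228 0.25418338] [52. 92.] -0.03259194 0.053340918758929406
[165. 329.] [0.52123584 0.34460937] [51. 92.] -0.03848064 0.05380674338611215
[236. 329.] [0.40811572 0.2584881 ] [51. 92.] -0.043179512 0.05394464441854784
```

View pics/f.png

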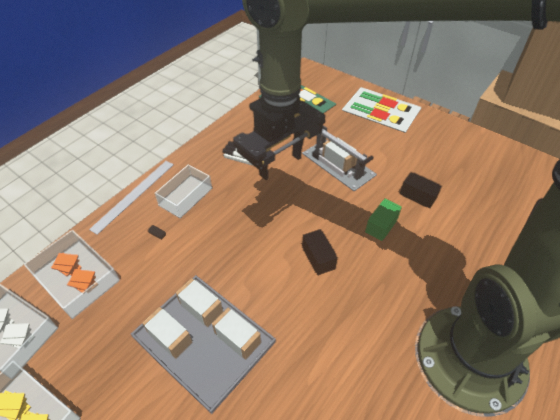

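The final picture shows three boxes flat in the tray at (198,298), (165,329) and (236,329). The full box is in the nest at (337,155) under the level bar, whose top is 80–81 mm along its whole length. The bystanders have not moved. Before handing in I check the box once more.

```bash
python3 - <<'E'
from h import *
P=cloud(bot.read_camera('top')); Q=P-[*NC,0]; cs,sn=np.cos(NY),np.sin(NY); x=Q[...,0]*cs+Q[...,1]*sn; y=-Q[...,0]*sn+Q[...,1]*cs
m=(abs(y)<.04)&(abs(y)>.012)&(abs(x)<.055)&(abs(P[...,2]-.065)<.006)
print(cv2.minAreaRect((np.c_[x[m],y[m]]*1000).astype(np.float32)),np.median(P[m][:,2]))
s=[np.median(P[m&(x<-.025)][:,2]),np.median(P[m&(x>.025)][:,2])]; print(s)
if abs(s[0]-s[1])<.003: print(bot.hand_in())
E
```

```text
((0.21396636962890625, 1.0884342193603516), (49.70954895019531, 88.44383239746094), 89.8492660522461) 0.06468506082890774
[np.float64(0.06455529524152337), np.float64(0.06424311425164525)]
the job is handed in; nothing more can be done
None
```

The job is handed in but the verdict wasn't shown: at the last look the full box lay level within about 1 mm of its seat under the closed bar, the three empties lay flat in the tray, and I took the switch as held down from the box lying level, since I couldn't read it directly.

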